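Load a triplicate on the shaker and lock its tray

TASK

Put exactly three of the culture flasks, lying flat, into the steel tray on the shaker, and push the tray square and flush into the corner of the two stop rails; only then, with the three flasks in it, swing the cam lever fully round so that its nose locks the tray there. Lay every spare flask flat in the grey pan on the bench, and leave the bottle and the beaker alone.

Things in the scene. Friction and masses are not known exactly. Their poses are not given: they have to be found in the camera images.
- flask1: small closed culture flask lying flat on the bench: frosted flat body 56 x 38 x 24 mm with a black screw cap (22 mm in diameter, 16 mm long) at its +x end, 80 mm long in all, 50 g. Origin: centre of its underside; x along it towards the cap, z up; the flat body spans x -40 to +16 mm, gripped across its 38 mm width. Four to six flasks are present (others read None).
- flask2: small closed culture flask lying flat on the bench: frosted flat body 56 x 38 x 24 mm with a black screw cap (22 mm in diameter, 16 mm long) at its +x end, 80 mm long in all, 50 g. Origin: centre of its underside; x along it towards the cap, z up; the flat body spans x -40 to +16 mm, gripped across its 38 mm width. Four to six flasks are present (others read None).
- flask3: small closed culture flask lying flat on the bench: frosted flat body 56 x 38 x 24 mm with a black screw cap (22 mm in diameter, 16 mm long) at its +x end, 80 mm long in all, 50 g. Origin: centre of its underside; x along it towards the cap, z up; the flat body spans x -40 to +16 mm, gripped across its 38 mm width. Four to six flasks are present (others read None).
- flask4: small closed culture flask lying flat on the bench: frosted flat body 56 x 38 x 24 mm with a black screw cap (22 mm in diameter, 16 mm long) at its +x end, 80 mm long in all, 50 g. Origin: centre of its underside; x along it towards the cap, z up; the flat body spans x -40 to +16 mm, gripped across its 38 mm width. Four to six flasks are present (others read None).
- flask5: small closed culture flask lying flat on the bench: frosted flat body 56 x 38 x 24 mm with a black screw cap (22 mm in diameter, 16 mm long) at its +x end, 80 mm long in all, 50 g. Origin: centre of its underside; x along it towards the cap, z up; the flat body spans x -40 to +16 mm, gripped across its 38 mm width. Four to six flasks are present (others read None).
- flask6: small closed culture flask lying flat on the bench: frosted flat body 56 x 38 x 24 mm with a black screw cap (22 mm in diameter, 16 mm long) at its +x end, 80 mm long in all, 50 g. Origin: centre of its underside; x along it towards the cap, z up; the flat body spans x -40 to +16 mm, gripped across its 38 mm width. Four to six flasks are present (others read None).
- tray: loose shallow steel tray, 110 mm (x) by 220 mm (y), on the shaker platform; walls and floor 5 mm thick, 14 mm high in all, 0.22 kg; it slides on the platform. Origin at the centre of its underside, z up.
- tray_corner (a point): outer bottom corner of the tray at its +x, -y end (55 mm, -110 mm from the tray's origin); it meets stop_corner when the tray is home
- shaker: fixed low shaker, cream with a dark smooth-topped platform 240 mm (x) by 280 mm (y), platform top 45 mm above the bench. Origin at the centre of its underside. Two bright aluminium stop rails stand 14 mm above the platform: one along the far edge (inner face at x = +105 mm), one along the right edge (inner face at y = -130 mm).
- stop_corner (a point): inner corner of the two stop rails at platform height (105, -130, 45 mm in the shaker's frame)
- cam_lever (a joint): angle of the steel cam lever about its upright pivot near the platform's near edge, rad, -0.7 to 1.57, growing clockwise seen from above. At 0 (open) its nose points to the shaker's +y, its handle to -x; at 1.57 (locked) the nose points to +x, 3 mm short of the near side of a tray that is home, the handle to +y. Stiff (about 2 N at the knob), stays where left.
- lever_pivot (a point): on the lever's pivot axis, 60 mm above the bench (-85, 50 mm in the shaker's frame). The nose reaches 77 mm from it, at 49 to 59 mm above the bench.
- lever_knob (a point): centre of the top of the upright black knob (18 mm in diameter, standing from 49 to 83 mm above the bench) at the handle's end, 80 mm from the pivot
- pan: fixed shallow grey plastic pan on the bench for spares, 190 mm (x) by 110 mm (y), walls and floor 5 mm thick, 14 mm high in all. Origin at the centre of its underside.
- bottle: bystander: white plastic reagent bottle 64 mm in diameter, 140 mm high; origin under its centre
- beaker: bystander: empty glass beaker 70 mm in diameter, 90 mm high; origin under its centre
Things that resemble listed ones, but are neither listed nor needed, are in the scene too. Leave any green or yellow look-alike of the flask3 alone.

How it is judged:
By the outcome, as a careful person would: the job done as asked, in the order asked, and still so for the second after the job is handed in, with the robot touching nothing.
Of flask1, flask2, flask3, flask4, flask5, flask6 only 4 to 6 are there at a start; the rules pass over those that are not, and their reading is None.
At some moment in a run one of flask1, flask2, flask3, flask4, flask5, flask6, tray may be knocked a few centimetres aside while the robot is not near it.
Once in a run the grip may slacken for a moment while it holds something.
It also fails if it takes over 210 s, if anything falls off the work surface, if the arm or the gripper's body presses on something with over 40 N, if the wrist force passes 120 N, or if a joint passes its speed limit or range.

ROBOT

A 6-joint arm with a two-finger parallel gripper is mounted at the origin on the work surface. World frame = base frame: x ahead of the robot, y to its left, z up, the work surface at z = 0. Lengths are in mm, angles in rad, forces in N, time in s.
With the tool pointing down it reaches from about 325 to 900 mm from the base axis. Payload 6.1 kg.
Tool frame: the origin (TCP) lies at the very end of the fingers, on their centre line; the grasp point (between the pads) lies 19 mm behind it; z points along the fingers, y is the direction in which the jaws open and shut (so a half turn about z gives the same grasp; the last joint's range is limited). The gripper opens to 87 mm and grips with 3 to 60 N. Pads are 19 mm wide; open, the fingers measure 117 mm over their backs; the gripper's body (75 mm by 190 mm) begins 51 mm behind the grasp point.
Start: joints at [-1.232, 0.22, 1.526, -0, 1.395, -0.126], TCP at [280.145, -558.69, 222.538] pointing down, gripper open.
Joint ranges: [-2.98, 2.98], [-0.91, 2.08], [0.09, 2.57], [-1.24, 4.39], [0.2, 2.65], [-2.68, 2.68]. Speed limits (rad/s): [2.57, 2.57, 3.01, 3.14, 3.14, 3.14].

INTERFACE

Orientations are given as a 3x3 rotation matrix whose columns are the frame's x, y, z axes.
In Python, from plant import status, optics, ctrl gives the robot as it stands. The module is installed in compiled form; this text tells all that it offers.
- The arm moves only by the shell command python3 -m creep 'ROWS' [OPENING] [FORCE]. ROWS is JSON, one flat list of numbers, 6 for each row, row after row: the shift along the world's x, y, z in m, then the turn, a rotation vector about the world's x, y, z in degrees. A call has exactly 8 rows; each row shifts and turns the pose as measured when the row begins; what a row does not reach is not made up. A row lasts 1/8 s, in which the tool goes at most 62.5 mm and 10.7 degrees, less where a joint would pass 70% of its speed; a pose out of reach is approached as far as the arm can. A call is refused whole if a number of a shift passes 0.0625 or a number of a turn 10.7, either way. A call with a gripper value outside its range is refused whole. OPENING is the finger opening in m, from 0 to 0.087, set as the call begins (- or left out, the last holds). The fingers move at their own pace and stop on an object; FORCE is the grip in N (left out, the last holds). Time passes only in rows, so rows that do not move let the fingers close, or fill a call up. It gives the time, the measured TCP pose, the force and the opening at its end, in the units of the state.
- status.state(): the state, without advancing time (a new reading comes with each control period).
- optics.grab_frame(name): name is "scene" or "top"; returns a dict with "pixels" (400x640x3 uint8, blue, green, red), "fx", "fy", "cx", "cy" (pixels), "dist" ([k1, k2, p1, p2, k3] as OpenCV has them; the pictures are not rectified), "T" (4x4, takes a point from camera to world coordinates). Camera axes: x right, y down, z forward; pixel columns grow to the right and rows downward; lengths in mm; the calibration is good to about 2 mm. A picture is of the moment at which its call begins. There is no depth.
- ctrl.job_done(): hands the job in, once; it reports no verdict.
The state is a dict: "time_s": time; "q": joint angles; "dq": joint speeds; "effort": joint torques, N m; "ee_pos": TCP position; "eef_rot": TCP orientation; "ft_force": force on the tool from outside, world axes, zero at the start; "ft_torque": the same for the moment, N m; "grip_width": finger opening in mm.
Only numpy, scipy, OpenCV 4.12 (cv2) and the standard library are available. Lean on these libraries where they do the work, as an engineer would, in place of code of your own. Each camera call takes 0.05 s, during which the arm holds its last target.

## Working session

There is one attempt and no reset: what is moved stays moved. The work goes in short steps, Python scripts to look and compute and a shell command to move; the robot and the scene stay as the last step left them, time stands still between calls to the robot, and variables do not carry over. Pictures are saved under pics/ and viewed, and the job is handed in when it is done.

```bash
mkdir -p pics; python3 - <<'E'
from plant import status, optics
import cv2,json,numpy as np
for n in("scene","top"):
    f=optics.grab_frame(n); cv2.imwrite(f"pics/{n}0.png",f["pixels"])
    print(n,f["fx"],f["fy"],f["cx"],f["cy"],f["dist"]);print(np.round(f["T"],4))
s=status.state();print(s["time_s"],s["ee_pos"],s["eef_rot"],s["ft_force"],s["grip_width"])
E
```

```text
scene 386.0455580374373 386.0455580374373 322.2919546939065 196.23105081672307 [-0.02113116  0.          0.          0.          0.        ]
[[-6.7460000e-01  5.0150000e-01 -5.4160000e-01  1.0936174e+03]
 [ 7.3800000e-01  4.4140000e-01 -5.1040000e-01  5.3934020e+02]
 [-1.6900000e-02 -7.4410000e-01 -6.6790000e-01  7.7187480e+02]
 [ 0.0000000e+00  0.0000000e+00  0.0000000e+00  1.0000000e+00]]
top 394.19097416840646 394.19097416840646 318.136817148283 200.642282744511 [-0.0951739  0.         0.         0.         0.       ]
[[-3.900000e-03 -9.970000e-01  7.670000e-02  4.605609e+02]
 [-9.999000e-01  4.700000e-03  9.900000e-03  1.935700e+01]
 [-1.020000e-02 -7.660000e-02 -9.970000e-01  1.127597e+03]
 [ 0.000000e+00  0.000000e+00  0.000000e+00  1.000000e+00]]
0.1 [ 279.98006399 -558.14334428  221.52821732] [[ 8.93893473e-01  4.48279080e-01 -5.69722417e-04]
 [ 4.48279374e-01 -8.93891916e-01  1.68691244e-03]
 [ 2.46937297e-04 -1.76331483e-03 -9.99998415e-01]] [-0.84350042  0.39441145  0.49503351] 86.8878062057227
```

View pics/scene0.png

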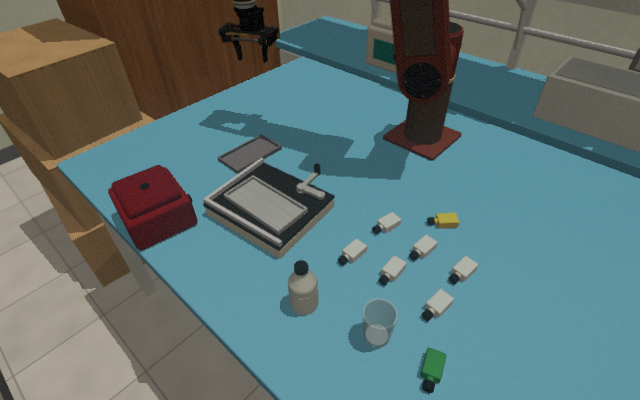

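View pics/top0.png

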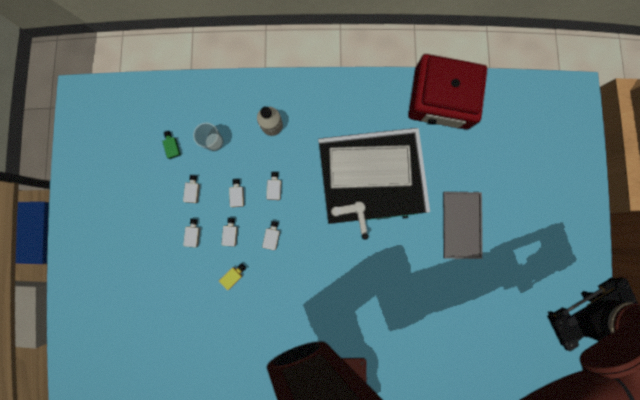

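```bash
cat > h.py <<'E'
import cv2,numpy as np
from plant import status,optics
def grab(n): return optics.grab_frame(n)
def ray(f,px):
    K=np.array([[f["fx"],0,f["cx"]],[0,f["fy"],f["cy"]],[0,0,1.]])
    p=cv2.undistortPoints(np.float64(px).reshape(-1,1,2),K,np.float64(f["dist"])).reshape(-1,2)
    d=np.c_[p,np.ones(len(p))]@np.array(f["T"])[:3,:3].T
    return np.array(f["T"])[:3,3],d
def onz(f,px,z):
    o,d=ray(f,px); t=(np.broadcast_to(z,len(d))-o[2])/d[:,2]
    return (o+d*t[:,None])[:,:2]
def proj(f,P):
    T=np.linalg.inv(f["T"]); K=np.array([[f["fx"],0,f["cx"]],[0,f["fy"],f["cy"]],[0,0,1.]])
    r,_=cv2.Rodrigues(T[:3,:3]); return cv2.projectPoints(np.float64(P).reshape(-1,1,3),r,T[:3,3],K,np.float64(f["dist"]))[0].reshape(-1,2)
def flasks(f,z=24,zc=20):
    im=f["pixels"]; hsv=cv2.cvtColor(im,cv2.COLOR_BGR2HSV)
    m=((hsv[...,1]<60)&(hsv[...,2]>120)).astype(np.uint8)
    out=[]
    for c in cv2.findContours(m,cv2.RETR_EXTERNAL,cv2.CHAIN_APPROX_NONE)[0]:
        a=cv2.contourArea(c)
        if not 80<a<600: continue
        pts=onz(f,c.reshape(-1,2),z).astype(np.float32)
        (cx,cy),(w,h),an=cv2.minAreaRect(pts)
        cen=c.reshape(-1,2).mean(0)
        out.append((cen.round().astype(int),np.round([cx,cy],1),np.round([w,h],1),round(an,1)))
    return out
def st():
    s=status.state(); print("t",round(s["time_s"],2),"p",np.round(s["ee_pos"],1),"F",np.round(s["ft_force"],1),"w",round(s["grip_width"],1))
    R=np.array(s["eef_rot"]); print("yaw(jaw y axis)",np.round(np.degrees(np.arctan2(R[1,1],R[0,1])),1),"z",R[:,2].round(3))
    return s
E
python3 - <<'E'
from h import *
f=grab("top");im=f["pixels"]
cv2.imwrite("pics/tf.png",cv2.resize(im[120:300,150:310],None,fx=4,fy=3.3,interpolation=cv2.INTER_CUBIC)[:600,:800])
cv2.imwrite("pics/ts.png",cv2.resize(im[120:270,310:490],None,fx=4,fy=4,interpolation=cv2.INTER_CUBIC))
for o in flasks(f): print(o)
g=grab("scene")
cv2.imwrite("pics/sf.png",cv2.resize(g["pixels"][200:330,330:490],None,fx=4.6,fy=4.6,interpolation=cv2.INTER_CUBIC))
print("scene")
for o in flasks(g): print(o)
E
```

```text
(array([270, 238]), array([442.1, 164.1]), array([38.6, 63.4]), 78.8)
(array([190, 236]), array([449. , 392.1]), array([37.8, 63.9]), 83.6)
(array([228, 235]), array([451.9, 283. ]), array([37.7, 63.7]), 84.7)
(array([353, 214]), array([511.3, -69. ]), array([111.5,  71.3]), 55.5)
(array([236, 196]), array([562.5, 264.1]), array([62.9, 37.2]), 0.8)
(array([190, 192]), array([574.4, 395.4]), array([38.1, 64.4]), 84.8)
(array([273, 189]), array([581.6, 157.6]), array([38.2, 63.6]), 86.4)
(array([212, 140]), array([721.9, 336.4]), array([31.7, 42.7]), 45.4)
(array([392, 152]), array([ 618.6, -126.5]), array([244.1, 290.3]), 6.1)
(array([266, 121]), array([776.6, 179.2]), array([60.8, 38.8]), 75.8)
scene
(array([378, 333]), array([728.1, 340.5]), array([46.3, 44.1]), 30.2)
(array([439, 302]), array([573.8, 399.1]), array([40.4, 64.7]), 85.2)
(array([304, 283]), array([737.2, 141.7]), array([48.5, 65.1]), 81.3)
(array([465, 266]), array([448.3, 394. ]), array([38.7, 65.8]), 83.0)
(array([394, 266]), array([560.9, 267.5]), array([64.8, 42.8]), 1.1)
(array([354, 249]), array([580.6, 159.1]), array([38.8, 64.5]), 87.8)
(array([425, 244]), array([450.9, 286.7]), array([43.5, 65.4]), 83.7)
(array([388, 220]), array([440.9, 166. ]), array([39.2, 65.3]), 77.6)
(array([310, 186]), array([462.4, -81. ]), array([82.5, 91.2]), 4.2)
(array([239, 202]), array([ 662.7, -204. ]), array([377.7, 192.7]), 56.6)
(array([  3, 138]), array([ 1008.9, -1139.6]), array([187.6,  34.5]), 75.1)
(array([588,  83]), array([-830. ,  286.6]), array([447.3, 231.4]), 50.5)
(array([579,  39]), array([-1332.8,   133.2]), array([ 67.4, 550.2]), 0.3)
(array([480,  17]), array([-1324.3,  -415.2]), array([396. ,  64.3]), 85.8)
```

View pics/tf.png

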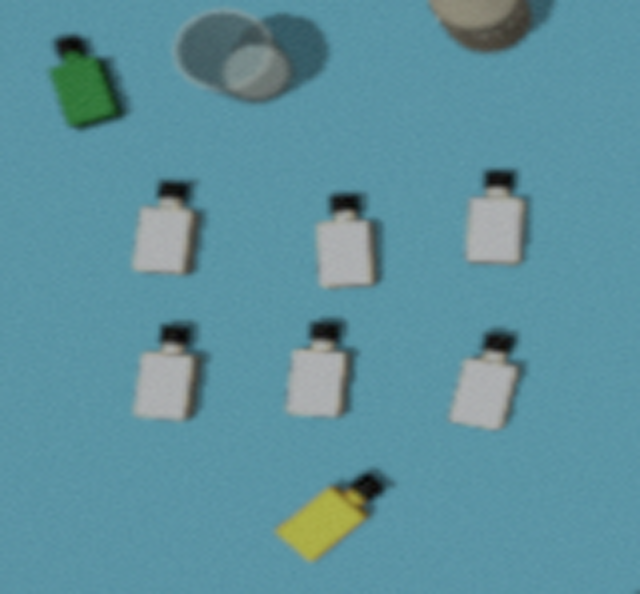

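View pics/ts.png

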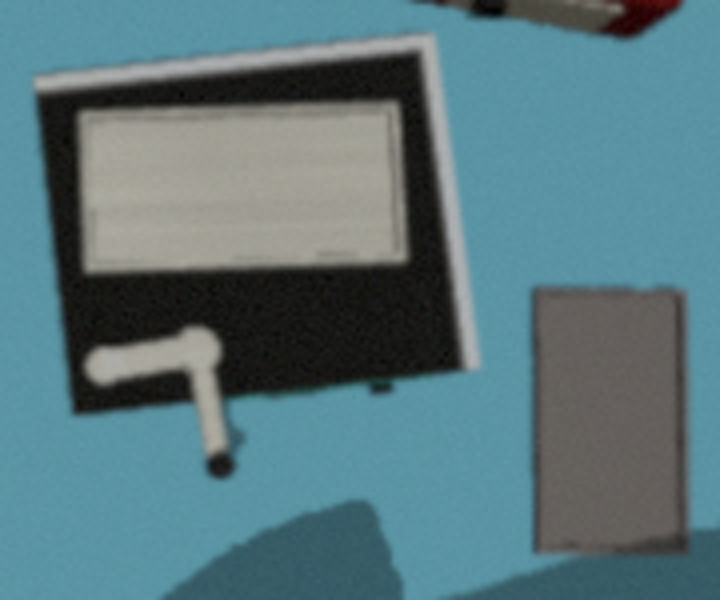

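View pics/sf.png

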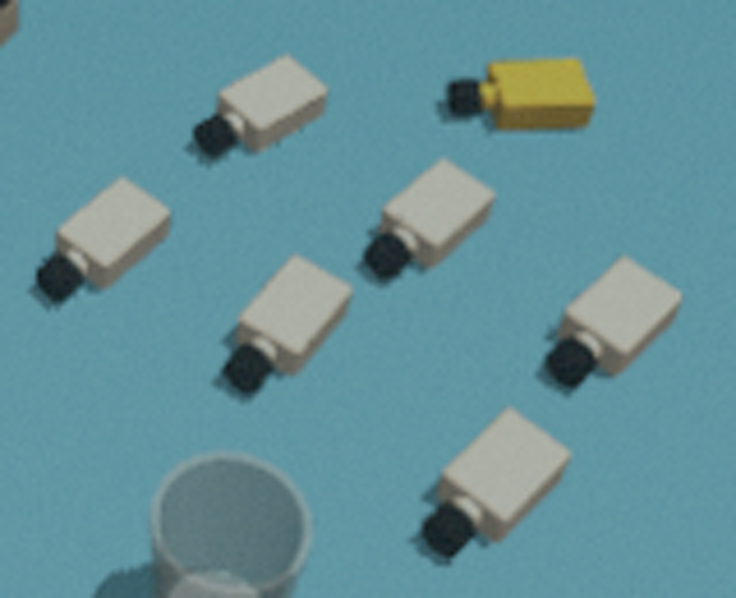

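```bash
cat >> h.py <<'E'
def shk(f,show=False):
    "platform dark, tray mask rects"
    im=f["pixels"];hsv=cv2.cvtColor(im,cv2.COLOR_BGR2HSV)
    S=np.zeros(im.shape[:2],np.uint8);S[115:275,305:490]=1
    lo=((hsv[...,1]<75)&(hsv[...,2]>95)).astype(np.uint8)*S
    for c in cv2.findContours(lo,cv2.RETR_LIST,cv2.CHAIN_APPROX_NONE)[0]:
        a=cv2.contourArea(c)
        if a<60: continue
        print(int(a),cv2.boundingRect(c),[np.round(v,1).tolist() for v in cv2.minAreaRect(onz(f,c.reshape(-1,2),59).astype(np.float32))])
E
python3 - <<'E'
from h import *
f=grab("top");shk(f)
im=f["pixels"]
# edges by hand from crop (crop = 4x, origin 310,120): pixel=(u/4+310, v/4+120)
P=lambda *l:[( (u+.5)/4+310-.5,(v+.5)/4+120-.5) for u,v in l]
print("rail inner corner z59", onz(f,P((421,52)),59), "far rail left inner",onz(f,P((38,95)),59),"right rail near inner",onz(f,P((462,369)),59))
print("platform near-left z45",onz(f,P((74,411)),45), "near-right",onz(f,P((462,370)),45))
print("tray corners z59 FL,FR,NR,NL",onz(f,P((79,109),(400,100),(408,262),(86,273)),59).round(1).tolist())
print("knob top z83",onz(f,P((220,463)),83),"pivot z60",onz(f,P((201,349)),60),"nose end",onz(f,P((86,364)),59))
print("pan z14",onz(f,P((535,288),(685,290),(689,551),(536,550)),14).round(1).tolist())
g=grab("scene")
cv2.imwrite("pics/ss.png",cv2.resize(g["pixels"][130:260,195:345],None,fx=5,fy=4.6,interpolation=cv2.INTER_CUBIC))
E
```

```text
365 (331, 202, 36, 32) [[493.9, -52.1], [85.4, 91.1], 5.0]
1859 (445, 194, 34, 65) [[472.0, -360.7], [92.1, 175.1], 89.3]
3122 (330, 145, 82, 43) [[636.8, -113.0], [112.1, 221.0], 1.6]
688 (318, 128, 112, 85) [[613.4, -122.3], [237.1, 282.2], 6.2]
rail inner corner z59 [[ 730.66585234 -239.0724346 ]] far rail left inner [[700.9971359   26.59152265]] right rail near inner [[ 510.68962798 -261.50783177]]
platform near-left z45 [[483.91365192   2.9049961 ]] near-right [[ 510.65565932 -265.17144654]]
tray corners z59 FL,FR,NR,NL [[691.0, -1.6], [696.8, -223.4], [584.1, -226.0], [577.5, -5.6]]
knob top z83 [[448.29090157 -92.78549442]] pivot z60 [[525.18996748 -83.25805737]] nose end [[515.4282772   -5.20171944]]
pan z14 [[570.4, -327.6], [568.6, -437.5], [382.2, -434.7], [384.4, -323.7]]
```

View pics/ss.png

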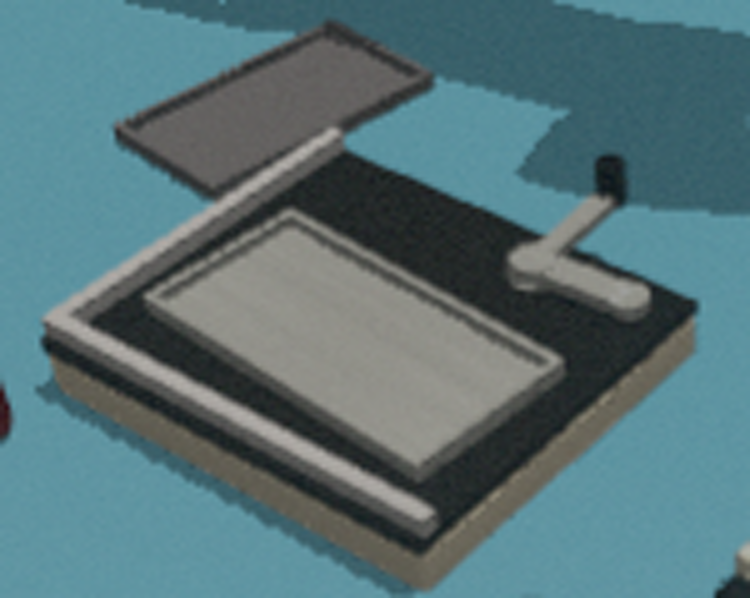

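Candidates (top view): white flasks at (190,236), (228,235), (270,238), (190,192), (236,196), (273,189); the green one (171,145) and the yellow one (231,276) are look-alikes to leave, and the crop confirms six white bodies with black caps pointing +x. Tray at (371,167), pan at (461,226), lever knob at (365,236). First flask: (273,189).

```bash
python3 -m creep '[0.0185,0.0445,-0.007,0,0,-3.7,0.0185,0.0445,-0.007,0,0,-3.7,0.0185,0.0445,-0.007,0,0,-3.7,0.0185,0.0445,-0.007,0,0,-3.7,0.0185,0.0445,-0.007,0,0,-3.7,0.0185,0.0445,-0.007,0,0,-3.7,0.0185,0.0445,-0.007,0,0,-3.7,0.0185,0.0445,-0.007,0,0,-3.7]' 0.07 20; python3 -m creep '[0.0185,0.0445,-0.007,0,0,0,0.0185,0.0445,-0.007,0,0,0,0.0185,0.0445,-0.007,0,0,0,0.0185,0.0445,-0.007,0,0,0,0.0185,0.0445,-0.007,0,0,0,0.0185,0.0445,-0.007,0,0,0,0.0185,0.0445,-0.007,0,0,0,0.0185,0.0445,-0.007,0,0,0]'; python3 -c "from h import *;st()"
```

```text
time_s: 1.3
ee_pos: [429.8, -195.1, 165.4]
eef_rot: [[0.997, -0.076, 0.002], [-0.076, -0.997, -0.003], [0.002, 0.003, -1.0]]
ft_force: [1.3, 0.0, 1.1]
grip_width: 69.9
time_s: 2.3
ee_pos: [582.3, 173.5, 109.5]
eef_rot: [[0.997, -0.076, 0.008], [-0.076, -0.997, -0.005], [0.008, 0.004, -1.0]]
ft_force: [0.6, -0.9, -0.2]
grip_width: 70.2
t 2.3 p [582.3 173.5 109.5] F [ 0.6 -0.9 -0.2] w 70.2
yaw(jaw y axis) -94.4 z [ 0.008 -0.005 -1.   ]
```

```bash
python3 -m creep '[-0.002,-0.0075,-0.01,0,0,0.7,-0.002,-0.0075,-0.02,0,0,0.7,0,0,-0.02,0,0,0,0,0,-0.02,0,0,0,0,0,-0.01,0,0,0,0,0,-0.01,0,0,0,0,0,-0.005,0,0,0,0,0,0,0,0,0]'; python3 - <<'E'
from h import *
st()
f=grab("top")
for o in flasks(f)[:9]: print(o)
cv2.imwrite("pics/a1.png",cv2.resize(f["pixels"][120:270,220:370],None,fx=4,fy=4))
E
```

```text
time_s: 3.3
ee_pos: [578.1, 159.7, 9.0]
eef_rot: [[0.999, -0.048, 0.007], [-0.048, -0.999, -0.005], [0.007, 0.004, -1.0]]
ft_force: [0.2, -0.3, -0.4]
grip_width: 69.9
t 3.3 p [578.1 159.7   9. ] F [ 0.2 -0.3 -0.4] w 69.9
yaw(jaw y axis) -92.8 z [ 0.007 -0.005 -1.   ]
(array([190, 236]), array([449.1, 392.2]), array([38.7, 64.3]), 84.9)
(array([353, 214]), array([495.2, -55.6]), array([87.9, 91.3]), 5.0)
(array([190, 192]), array([574.5, 395.2]), array([38.5, 64.7]), 84.7)
(array([212, 142]), array([719.5, 332.9]), array([46.6, 44.4]), 75.3)
(array([392, 152]), array([ 618.3, -126.6]), array([244.3, 290.3]), 6.2)
(array([267, 120]), array([778.6, 176.2]), array([62.7, 47.5]), 82.8)
```

View pics/a1.png

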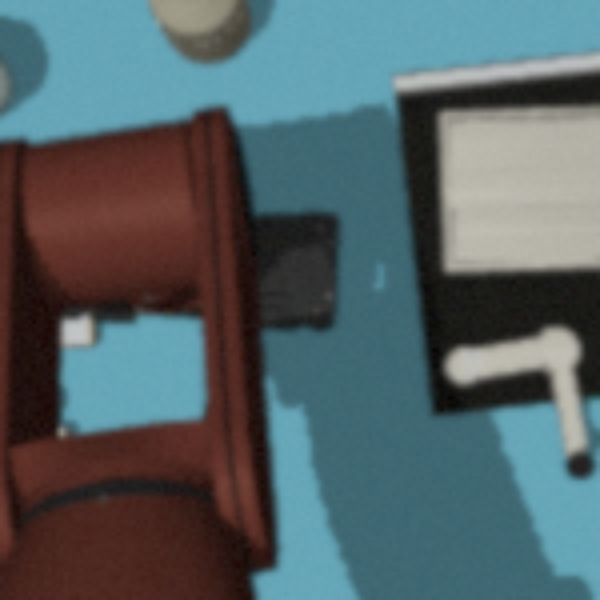

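```bash
python3 -m creep '[0,0,0,0,0,0,0,0,0,0,0,0,0,0,0,0,0,0,0,0,0,0,0,0,0,0,0.02,0,0,0,0,0,0.03,0,0,0,0,0,0.03,0,0,0,0,0,0.02,0,0,0]' 0.02 25; python3 -m creep '[0.0085,-0.0475,0,0,0,0.6,0.0085,-0.0475,0,0,0,0.6,0.0085,-0.0475,0,0,0,0.6,0.0085,-0.0475,0,0,0,0.6,0.0085,-0.0475,0,0,0,0.6,0.0085,-0.0475,0,0,0,0.6,0.0,-0.0475,0,0,0,0.6,0,0,0,0,0,0]'
python3 - <<'E'
from h import *
st()
f=grab("scene")
cv2.imwrite("pics/a2.png",cv2.resize(f["pixels"][100:300,180:400],None,fx=3,fy=3))
f=grab("top")
for o in flasks(f)[:9]: print(o)
shk(f)
E
```

```text
time_s: 4.35
ee_pos: [578.2, 159.9, 115.9]
eef_rot: [[0.999, -0.048, 0.008], [-0.048, -0.999, -0.004], [0.009, 0.004, -1.0]]
ft_force: [0.9, -0.0, -0.8]
grip_width: 37.7
time_s: 5.35
ee_pos: [635.1, -182.4, 133.9]
eef_rot: [[0.999, 0.031, 0.029], [0.032, -0.999, -0.005], [0.029, 0.006, -1.0]]
ft_force: [-0.1, 0.3, -0.9]
grip_width: 37.8
t 5.35 p [ 635.1 -182.4  133.9] F [-0.1  0.3 -0.9] w 37.8
yaw(jaw y axis) -88.2 z [ 0.029 -0.005 -1.   ]
(array([270, 238]), array([442.9, 163.6]), array([40.2, 64. ]), 78.7)
(array([190, 236]), array([449.1, 392.2]), array([38.7, 64.3]), 84.9)
(array([228, 235]), array([451.8, 282.3]), array([39.1, 64.2]), 84.8)
(array([353, 214]), array([495.3, -55.4]), array([87.9, 91.2]), 4.8)
(array([236, 196]), array([561.3, 264. ]), array([65.3, 37.2]), 0.8)
(array([190, 192]), array([574.5, 395.2]), array([38.5, 64.7]), 84.7)
(array([425, 188]), array([ 578.7, -271.3]), array([89.6, 12. ]), 6.0)
(array([212, 142]), array([719.6, 331.4]), array([45.8, 47.8]), 70.7)
(array([358, 136]), array([729.8, -84.7]), array([ 12.9, 231.1]), 6.2)
385 (331, 202, 36, 33) [[492.4, -52.6], [87.9, 91.2], 5.6]
206 (471, 192, 11, 66) [[474.3, -410.8], [27.9, 179.2], 82.7]
1545 (444, 191, 39, 68) [[475.8, -366.3], [105.8, 184.2], 88.4]
114 (421, 172, 16, 36) [[569.2, -264.0], [102.8, 27.5], 16.6]
124 (399, 170, 13, 15) [[606.3, -208.3], [30.6, 41.4], 83.8]
1654 (330, 147, 55, 41) [[635.0, -76.8], [147.9, 110.8], 89.8]
327 (318, 130, 81, 14) [[721.3, -81.3], [14.4, 224.1], 6.3]
```

View pics/a2.png

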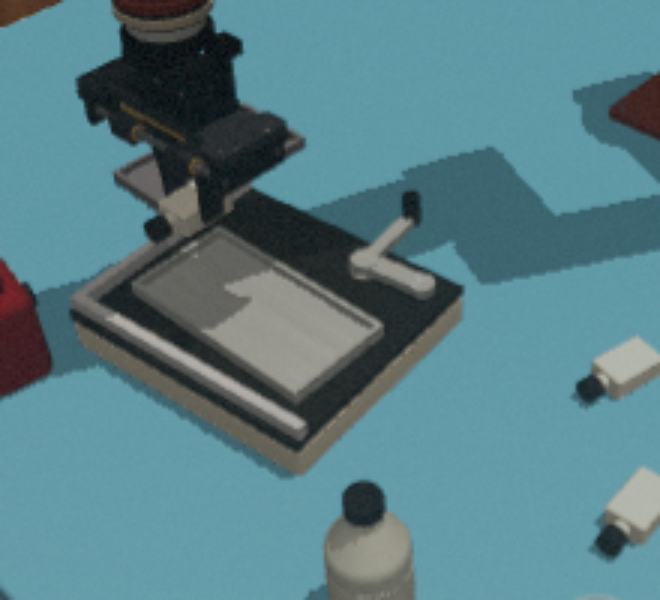

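```bash
python3 -m creep '[-0.003,0.004,-0.01,0.2,0.8,0,-0.003,0.004,-0.01,0.1,0.8,0,0,0,-0.012,0,0,0,0,0,-0.012,0,0,0,0,0,-0.012,0,0,0,0,0,-0.008,0,0,0,0,0,-0.005,0,0,0,0,0,0,0,0,0]'
```

```text
time_s: 6.45
ee_pos: [628.4, -165.3, 61.3]
eef_rot: [[0.999, 0.04, -0.004], [0.04, -0.999, 0.004], [-0.004, -0.004, -1.0]]
ft_force: [0.4, 0.3, -1.2]
grip_width: 37.9
```

```bash
python3 -m creep '[0,-0.004,0,0,0,0,0,-0.003,0,0,0,0,0,0,-0.002,0,0,0,0,0,0,0,0,0,0,0,0,0,0,0,0,0,0,0,0,0,0,0,0,0,0,0,0,0,0,0,0,0]'; python3 -m creep '[0,0,0,0,0,0,0,0,0,0,0,0,0,0,0.01,0,0,0,0,0,0.02,0,0,0,0,0,0.02,0,0,0,0,0,0.02,0,0,0,-0.02,0.03,0,0,0,0,-0.05,0.035,0,0,0,0]' 0.048
python3 - <<'E'
from h import *
st()
f=grab("scene")
cv2.imwrite("pics/a3.png",cv2.resize(f["pixels"][100:300,180:400],None,fx=3,fy=3))
E
```

```text
time_s: 7.45
ee_pos: [629.0, -174.1, 60.9]
eef_rot: [[0.999, 0.039, -0.002], [0.039, -0.999, 0.003], [-0.002, -0.003, -1.0]]
ft_force: [-0.2, 0.1, 2.4]
grip_width: 37.6
time_s: 8.45
ee_pos: [562.2, -110.9, 141.2]
eef_rot: [[0.999, 0.036, 0.007], [0.036, -0.999, -0.001], [0.007, 0.001, -1.0]]
ft_force: [0.6, 0.3, 0.4]
grip_width: 47.8
t 8.45 p [ 562.2 -110.9  141.2] F [0.6 0.3 0.4] w 47.8
yaw(jaw y axis) -87.9 z [ 0.007 -0.001 -1.   ]
```

View pics/a3.png

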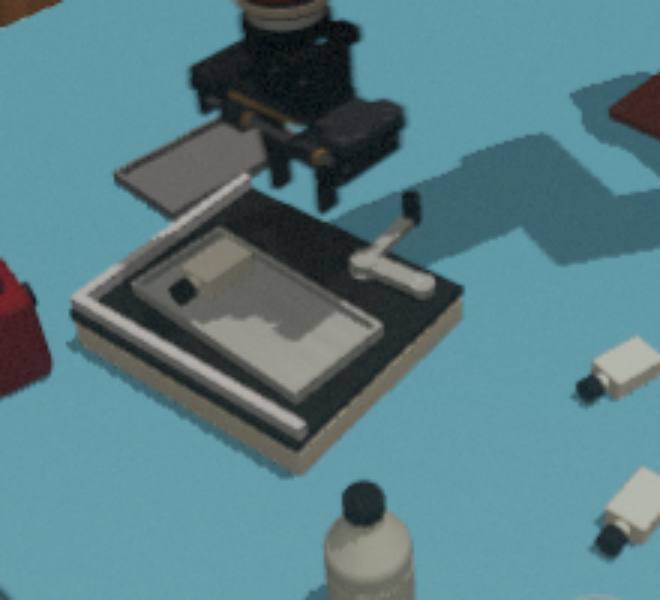

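The first flask lies flat in the tray at about (210,270) in the crop, the tray is unmoved. Next: the flask at top (270,238).

```bash
python3 -m creep '[-0.02,0.0447,-0.007,0,0,-2.3,-0.02,0.0447,-0.007,0,0,-2.3,-0.02,0.0447,-0.007,0,0,-2.3,-0.02,0.0447,-0.007,0,0,-2.3,-0.02,0.0447,-0.007,0,0,-2.3,-0.02,0.0447,-0.007,0,0,-2.3,0,0,0,0,0,0,0,0,0,0,0,0]' 0.07; python3 -c "from h import *;st()"
```

```text
time_s: 9.5
ee_pos: [432.4, 170.9, 106.5]
eef_rot: [[0.978, -0.208, 0.013], [-0.208, -0.978, 0.005], [0.011, -0.007, -1.0]]
ft_force: [0.4, -0.4, 0.9]
grip_width: 70.0
t 9.5 p [432.4 170.9 106.5] F [ 0.4 -0.4  0.9] w 70.0
yaw(jaw y axis) -102.0 z [ 0.013  0.005 -1.   ]
```

Delta (+6.5,-5.5,-97).

```bash
python3 -m creep '[0.003,-0.0025,-0.01,0,0,0,0.003,-0.0025,-0.02,-0.3,0.7,0,0,0,-0.02,0,0,0,0,0,-0.02,0,0,0,0,0,-0.013,0,0,0,0,0,-0.008,0,0,0,0,0,-0.003,0,0,0,0,0,0,0,0,0]'; python3 -m creep '[0,0,0,0,0,0,0,0,0,0,0,0,0,0,0,0,0,0,0,0,0,0,0,0,0,0,0.02,0,0,0,0,0,0.03,0,0,0,0,0,0.03,0,0,0,0,0,0.02,0,0,0]' 0.02 25;  python3 -c "from h import *;st()"
```

```text
time_s: 10.5
ee_pos: [444.6, 158.5, 10.0]
eef_rot: [[0.976, -0.218, 0.005], [-0.218, -0.976, -0.001], [0.005, 0.0, -1.0]]
ft_force: [0.6, -0.2, 0.9]
grip_width: 70.2
time_s: 11.5
ee_pos: [443.1, 158.7, 112.2]
eef_rot: [[0.976, -0.217, 0.002], [-0.217, -0.976, -0.002], [0.003, 0.001, -1.0]]
ft_force: [0.8, 0.0, -0.7]
grip_width: 38.0
t 11.5 p [443.1 158.7 112.2] F [ 0.8  0.  -0.7] w 38.0
yaw(jaw y axis) -102.5 z [ 0.002 -0.002 -1.   ]
```

```bash
python3 -m creep '[0.0255,-0.037,0.001,0,0,2.0,0.0255,-0.037,0.001,0,0,2.0,0.0255,-0.037,0.001,0,0,2.0,0.0255,-0.037,0.001,0,0,2,0.0255,-0.037,0.001,0,0,2,0.0255,-0.037,0.001,0,0,2,0.0255,-0.037,0,0,0,2,0,0,0,0,0,0]';python3 -m creep '[0,0,0,0,0,0,0,0,0,0,0,0,0,0,0,0,0,0,0,0,0,0,0,0,0,0,0,0,0,0,0,0,0,0,0,0,0,0,0,0,0,0,0,0,0,0,0,0]'
```

```text
time_s: 12.5
ee_pos: [627.4, -108.1, 120.8]
eef_rot: [[0.999, 0.037, 0.008], [0.037, -0.999, 0.001], [0.008, -0.0, -1.0]]
ft_force: [-0.6, 0.1, -0.7]
grip_width: 37.6
time_s: 13.5
ee_pos: [625.6, -104.5, 120.5]
eef_rot: [[0.999, 0.04, 0.006], [0.04, -0.999, 0.002], [0.006, -0.002, -1.0]]
ft_force: [0.3, 0.5, -0.1]
grip_width: 38.1
```

```bash
python3 - <<'E'
from h import *
st()
f=grab("scene")
cv2.imwrite("pics/a4.png",cv2.resize(f["pixels"][100:300,180:400],None,fx=3,fy=3))
E
```

```text
t 13.5 p [ 625.6 -104.5  120.5] F [ 0.3  0.5 -0.1] w 38.1
yaw(jaw y axis) -87.7 z [ 0.006  0.002 -1.   ]
```

View pics/a4.png

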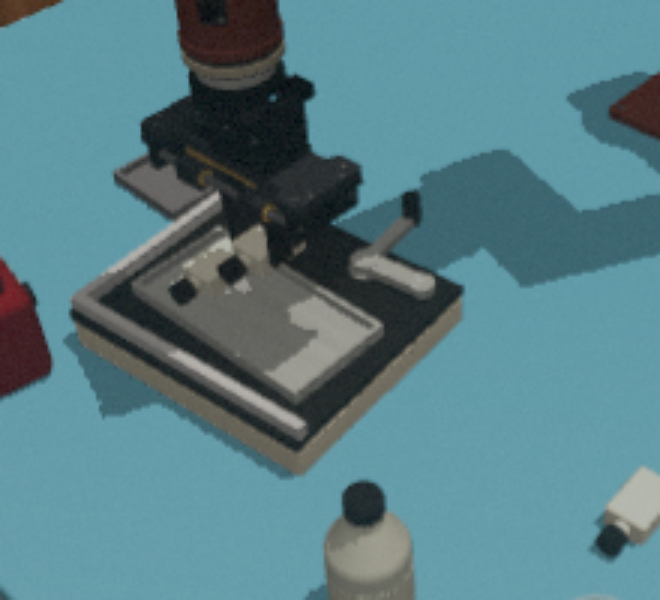

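```bash
python3 -m creep '[0.003,-0.0045,-0.008,0,0,0,0.003,-0.0045,-0.012,0,0,0,0,0,-0.012,0,0,0,0,0,-0.012,0,0,0,0,0,-0.008,0,0,0,0,0,-0.004,0,0,0,0,0,-0.002,0,0,0,0,0,0,0,0,0]'; python3 -c "from h import *;st()"
```

```text
time_s: 14.55
ee_pos: [631.7, -114.3, 62.2]
eef_rot: [[0.999, 0.04, 0.004], [0.04, -0.999, 0.002], [0.005, -0.002, -1.0]]
ft_force: [-0.1, -0.1, -0.7]
grip_width: 37.9
t 14.55 p [ 631.7 -114.3   62.2] F [-0.1 -0.1 -0.7] w 37.9
yaw(jaw y axis) -87.7 z [ 0.004  0.002 -1.   ]
```

```bash
python3 -m creep '[0,0,-0.001,0,0,0,0,0,-0.001,0,0,0,0,0,0,0,0,0,0,0,0,0,0,0,0,0,0,0,0,0,0,0,0,0,0,0,0,0,0,0,0,0,0,0,0,0,0,0]'; python3 -m creep '[0,0,0,0,0,0,0,0,0,0,0,0,0,0,0.01,0,0,0,0,0,0.02,0,0,0,0,0,0.02,0,0,0,-0.01,0.055,0,0,0,0,-0.01,0.055,0,0,0,0,-0.01,0.055,0,0,0,0]' 0.048
python3 - <<'E'
from h import *
st()
f=grab("scene")
cv2.imwrite("pics/a5.png",cv2.resize(f["pixels"][100:300,180:400],None,fx=3,fy=3))
f=grab("top")
for o in flasks(f)[:9]: print(o)
E
```

```text
time_s: 15.55
ee_pos: [632.1, -114.3, 61.6]
eef_rot: [[0.999, 0.04, 0.005], [0.04, -0.999, 0.002], [0.005, -0.001, -1.0]]
ft_force: [-1.7, -0.3, 2.8]
grip_width: 37.9
time_s: 16.55
ee_pos: [605.1, 49.9, 121.6]
eef_rot: [[0.999, 0.033, 0.015], [0.033, -0.999, -0.0], [0.015, 0.001, -1.0]]
ft_force: [-0.2, -0.0, -0.0]
grip_width: 47.9
t 16.55 p [605.1  49.9 121.6] F [-0.2 -0.  -0. ] w 47.9
yaw(jaw y axis) -88.1 z [ 0.015 -0.    -1.   ]
(array([190, 236]), array([449.1, 392.2]), array([38.7, 64.3]), 84.9)
(array([228, 235]), array([452. , 282.7]), array([38.3, 63.9]), 84.8)
(array([236, 196]), array([561.3, 264. ]), array([65.3, 37.2]), 0.8)
(array([190, 192]), array([574.5, 395.2]), array([38.5, 64.7]), 84.7)
(array([212, 142]), array([719. , 335.9]), array([49.5, 41.1]), 89.1)
(array([400, 153]), array([ 680.3, -208.1]), array([327.6, 170.4]), 49.3)
(array([266, 119]), array([783. , 175.1]), array([61. , 44.4]), 89.3)
(array([39, 97]), array([875.1, 893.3]), array([78. , 67.3]), 87.2)
(array([40, 62]), array([981.2, 893.2]), array([133.9,  80.6]), 0.8)
```

View pics/a5.png

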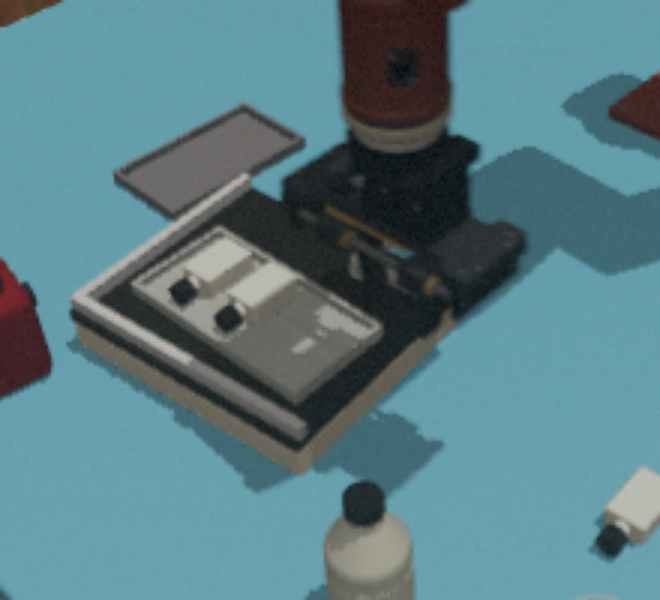

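```bash
python3 -m creep '[-0.008,0.041,-0.005,0,0,0,-0.008,0.041,-0.005,0,0,0,-0.008,0.041,-0.005,0,0,0,-0.008,0.041,-0.005,0,0,0,-0.008,0.041,-0.005,0,0,0,0,0,0,0,0,0,0,0,0,0,0,0,0,0,0,0,0,0]' 0.07; python3 -c "from h import *;st()"
```

```text
time_s: 17.65
ee_pos: [570.3, 261.2, 108.8]
eef_rot: [[0.999, 0.037, 0.031], [0.037, -0.999, 0.002], [0.031, -0.001, -1.0]]
ft_force: [-0.3, -0.3, 0.0]
grip_width: 70.1
t 17.65 p [570.3 261.2 108.8] F [-0.3 -0.3  0. ] w 70.1
yaw(jaw y axis) -87.9 z [ 0.031  0.002 -1.   ]
```

```bash
python3 -m creep '[-0.006,0.002,-0.01,0,0.9,-0.5,-0.006,0.002,-0.02,0,0.9,-0.5,0,0,-0.02,0,0,0,0,0,-0.02,0,0,0,0,0,-0.013,0,0,0,0,0,-0.01,0,0,0,0,0,-0.005,0,0,0,0,0,0,0,0,0]'; python3 -c "from h import *;st()"
```

```text
time_s: 18.65
ee_pos: [556.4, 262.5, 1.8]
eef_rot: [[1.0, 0.015, -0.006], [0.015, -1.0, 0.0], [-0.006, -0.0, -1.0]]
ft_force: [0.7, -0.6, 0.9]
grip_width: 70.1
t 18.65 p [556.4 262.5   1.8] F [ 0.7 -0.6  0.9] w 70.1
yaw(jaw y axis) -89.1 z [-0.006  0.    -1.   ]
```

Slightly low; raise 8, then close and lift.

```bash
python3 -m creep '[0,0.001,0.004,0,0,0,0,0.001,0.004,0,0,0,0,0,0,0,0,0,0,0,0,0,0,0,0,0,0,0,0,0,0,0,0,0,0,0,0,0,0,0,0,0,0,0,0,0,0,0]'; python3 -m creep '[0,0,0,0,0,0,0,0,0,0,0,0,0,0,0,0,0,0,0,0,0,0,0,0,0,0,0.02,0,0,0,0,0,0.03,0,0,0,0,0,0.03,0,0,0,0,0,0.02,0,0,0]' 0.02 25;  python3 -c "from h import *;st()"
```

```text
time_s: 19.65
ee_pos: [558.3, 265.3, 13.0]
eef_rot: [[1.0, 0.015, -0.002], [0.015, -1.0, 0.002], [-0.002, -0.002, -1.0]]
ft_force: [-0.0, -0.1, 0.1]
grip_width: 69.8
time_s: 20.65
ee_pos: [556.9, 264.9, 117.7]
eef_rot: [[1.0, 0.015, -0.004], [0.015, -1.0, 0.001], [-0.004, -0.001, -1.0]]
ft_force: [-0.2, 0.5, 0.4]
grip_width: 37.5
t 20.65 p [556.9 264.9 117.7] F [-0.2  0.5  0.4] w 37.5
yaw(jaw y axis) -89.1 z [-0.004  0.001 -1.   ]
```

```bash
python3 -m creep '[0.0095,-0.0435,0,0,0,0.1,0.0095,-0.0435,0,0,0,0.1,0.0095,-0.0435,0,0,0,0.1,0.0095,-0.0435,0,0,0,0,0.0095,-0.0435,0,0,0,0,0.0095,-0.0435,0,0,0,0,0.0095,-0.0435,0,0,0,0,0,0,0,0,0,0]';python3 -m creep '[0,0,0,0,0,0,0,0,0,0,0,0,0,0,0,0,0,0,0,0,0,0,0,0,0,0,0,0,0,0,0,0,0,0,0,0,0,0,0,0,0,0,0,0,0,0,0,0]'; python3 - <<'E'
from h import *
st()
f=grab("scene")
cv2.imwrite("pics/a6.png",cv2.resize(f["pixels"][100:300,180:400],None,fx=3,fy=3))
E
```

```text
time_s: 21.65
ee_pos: [630.4, -47.6, 136.3]
eef_rot: [[1.0, 0.024, 0.018], [0.024, -1.0, 0.002], [0.018, -0.002, -1.0]]
ft_force: [-0.4, -0.8, -0.1]
grip_width: 37.4
time_s: 22.65
ee_pos: [630.1, -43.3, 137.9]
eef_rot: [[0.999, 0.028, 0.018], [0.028, -1.0, 0.003], [0.018, -0.003, -1.0]]
ft_force: [0.9, 0.6, -0.5]
grip_width: 37.6
t 22.65 p [630.1 -43.3 137.9] F [ 0.9  0.6 -0.5] w 37.6
yaw(jaw y axis) -88.4 z [ 0.018  0.003 -1.   ]
```

View pics/a6.png

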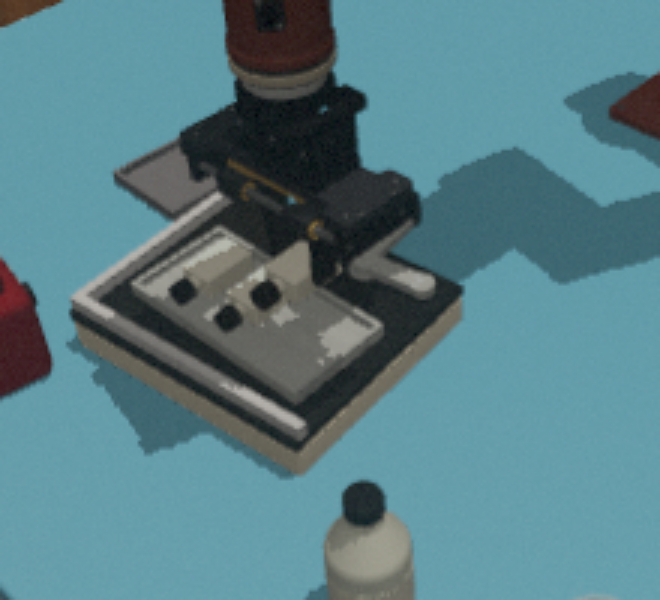

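```bash
python3 -m creep '[-0.002,-0.005,-0.008,0,0.5,0,-0.001,-0.005,-0.012,0,0.5,0,0,0,-0.015,0,0,0,0,0,-0.015,0,0,0,0,0,-0.01,0,0,0,0,0,-0.006,0,0,0,0,0,-0.002,0,0,0,0,0,0,0,0,0]'; python3 -c "from h import *;st()"
```

```text
time_s: 23.7
ee_pos: [625.6, -54.1, 63.3]
eef_rot: [[1.0, 0.028, -0.003], [0.028, -1.0, 0.004], [-0.003, -0.004, -1.0]]
ft_force: [0.3, 0.7, 0.2]
grip_width: 37.9
t 23.7 p [625.6 -54.1  63.3] F [0.3 0.7 0.2] w 37.9
yaw(jaw y axis) -88.4 z [-0.003  0.004 -1.   ]
```

```bash
python3 -m creep '[0,0,0,0,0,0,0,0,0,0,0,0,0,0,0.01,0,0,0,0,0,0.02,0,0,0,0,0,0.02,0,0,0,-0.025,0.05,0,0,0,0,-0.025,0.05,0,0,0,0,-0.025,0.05,0,0,0,0]' 0.048; python3 -m creep '[-0.022,0.042,0,0,0,-1.8,-0.022,0.042,0,0,0,-1.8,-0.022,0.042,0,0,0,-1.8,-0.012,0.036,0,0,0,-1.8,0,0,0,0,0,0,0,0,0,0,0,0,0,0,0,0,0,0,0,0,0,0,0,0]' 0.07
python3 - <<'E'
from h import *
st()
f=grab("scene")
cv2.imwrite("pics/a7.png",cv2.resize(f["pixels"][100:300,180:480],None,fx=2.6,fy=2.6))
f=grab("top")
for o in flasks(f)[:12]: print(o)
shk(f)
cv2.imwrite("pics/a7t.png",cv2.resize(f["pixels"][120:270,310:490],None,fx=4,fy=4,interpolation=cv2.INTER_CUBIC))
E
```

```text
time_s: 24.7
ee_pos: [555.3, 95.3, 126.6]
eef_rot: [[1.0, 0.021, 0.012], [0.021, -1.0, 0.002], [0.012, -0.002, -1.0]]
ft_force: [-0.1, 0.8, 0.7]
grip_width: 48.1
time_s: 25.7
ee_pos: [477.9, 264.7, 139.4]
eef_rot: [[0.994, -0.105, 0.028], [-0.105, -0.994, 0.005], [0.027, -0.008, -1.0]]
ft_force: [0.6, -0.2, 0.2]
grip_width: 69.8
t 25.7 p [477.9 264.7 139.4] F [ 0.6 -0.2  0.2] w 69.8
yaw(jaw y axis) -96.0 z [ 0.028  0.005 -1.   ]
(array([353, 214]), array([495.3, -55.6]), array([87.9, 91.5]), 4.8)
(array([190, 187]), array([588.2, 399.2]), array([30.6, 49.7]), 32.1)
(array([212, 142]), array([719.5, 332.9]), array([46.6, 44.4]), 75.3)
(array([392, 152]), array([ 618.4, -126.6]), array([243.9, 290.4]), 6.2)
(array([267, 120]), array([779.3, 175.6]), array([62.1, 48.8]), 85.8)
386 (331, 202, 37, 33) [[492.2, -52.9], [88.0, 91.3], 6.2]
207 (470, 193, 12, 65) [[474.3, -401.2], [30.9, 175.8], 88.2]
2396 (443, 192, 40, 67) [[474.6, -365.3], [107.3, 180.9], 89.5]
3159 (330, 145, 82, 43) [[636.8, -113.4], [112.7, 222.5], 1.6]
722 (318, 128, 112, 85) [[613.5, -122.2], [237.2, 282.7], 6.1]
```

View pics/a7.png

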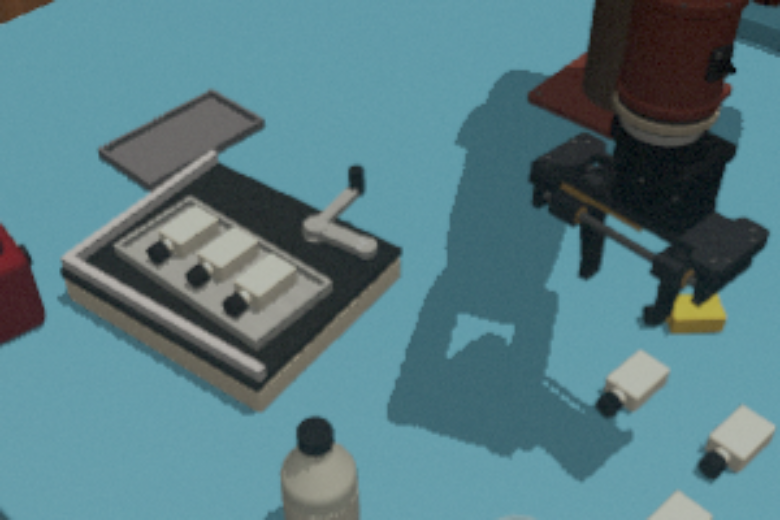

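View pics/a7t.png

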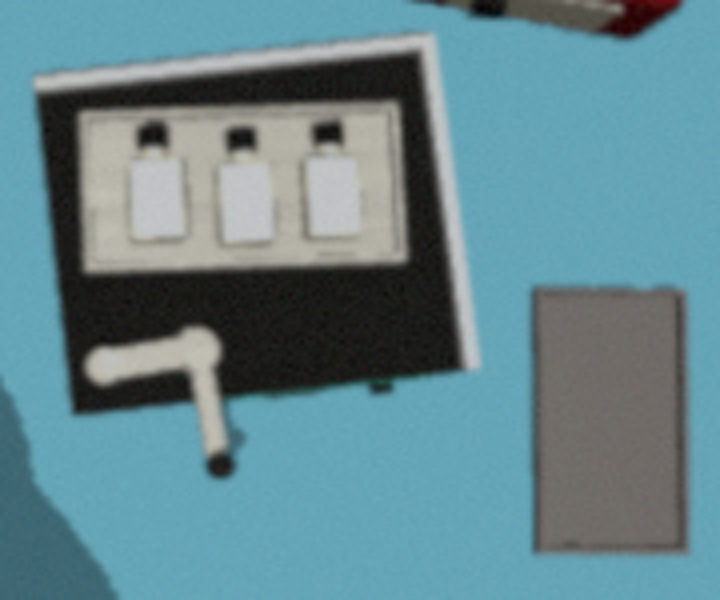

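Three flasks lie flat in the tray (crop (160,195), (245,200), (330,195)), tray still unmoved. Now the spares.

```bash
python3 -m creep '[-0.015,0.01,-0.01,0,0.8,0,-0.0145,0.01,-0.02,0,0.8,0,0,0,-0.025,0,0,0,0,0,-0.025,0,0,0,0,0,-0.02,0,0,0,0,0,-0.01,0,0,0,0,0,-0.005,0,0,0,0,0,0,0,0,0]' 0.07; python3 -c "from h import *;st()"
```

```text
time_s: 26.8
ee_pos: [437.4, 287.0, 12.5]
eef_rot: [[0.995, -0.103, -0.014], [-0.103, -0.995, 0.002], [-0.014, -0.0, -1.0]]
ft_force: [0.2, 0.2, 0.0]
grip_width: 70.2
t 26.8 p [437.4 287.   12.5] F [0.2 0.2 0. ] w 70.2
yaw(jaw y axis) -95.9 z [-0.014  0.002 -1.   ]
```

```bash
python3 -m creep '[0.005,-0.001,-0.001,0,-0.4,0,0.005,-0.001,-0.001,0,-0.3,0,0,0,0,0,0,0,0,0,0,0,0,0,0,0,0,0,0,0,0,0,0,0,0,0,0,0,0,0,0,0,0,0,0,0,0,0]' 0.07; python3 -m creep '[0,0,0,0,0,0,0,0,0,0,0,0,0,0,0,0,0,0,0,0,0,0,0,0,0,0,0.02,0,0,0,0,0,0.03,0,0,0,0,0,0.03,0,0,0,0,0,0.02,0,0,0]' 0.02 25;  python3 -c "from h import *;st()"
```

```text
time_s: 27.8
ee_pos: [450.2, 285.6, 12.9]
eef_rot: [[0.995, -0.104, 0.004], [-0.104, -0.995, 0.004], [0.003, -0.004, -1.0]]
ft_force: [-0.8, -0.2, 0.0]
grip_width: 69.7
time_s: 28.8
ee_pos: [447.2, 284.2, 112.5]
eef_rot: [[0.995, -0.104, -0.003], [-0.104, -0.995, 0.001], [-0.003, -0.0, -1.0]]
ft_force: [0.3, -0.1, -1.2]
grip_width: 37.7
t 28.8 p [447.2 284.2 112.5] F [ 0.3 -0.1 -1.2] w 37.7
yaw(jaw y axis) -96.0 z [-0.003  0.001 -1.   ]
```

```bash
python3 -m creep '[0.007,-0.055,0.003,0,0,8,0.007,-0.055,0.003,0,0,8,0.007,-0.055,0.003,0,0,8,0.007,-0.055,0,0,0,8,0.007,-0.055,0,0,0,8,0.007,-0.055,0,0,0,8,0.007,-0.055,0,0,0,8,0.007,-0.055,0,0,0,8]'; python3 -m creep '[0.007,-0.055,0,0,0,8,0.007,-0.055,0,0,0,8,0.007,-0.05,0,0,0,8,0.006,-0.04,0,0,0,8,0,0,0,0,0,0,0,0,0,0,0,0,0,0,0,0,0,0,0,0,0,0,0,0]'; python3 - <<'E'
from h import *
st()
f=grab("scene")
cv2.imwrite("pics/a8.png",cv2.resize(f["pixels"][20:260,180:400],None,fx=2.5,fy=2.5))
E
```

```text
time_s: 29.8
ee_pos: [504.6, -164.5, 125.5]
eef_rot: [[0.491, 0.871, 0.003], [0.871, -0.491, 0.005], [0.006, 0.0, -1.0]]
ft_force: [1.0, 0.2, -0.3]
grip_width: 37.7
time_s: 30.8
ee_pos: [530.2, -372.6, 123.6]
eef_rot: [[-0.059, 0.998, -0.001], [0.998, 0.059, 0.008], [0.008, -0.001, -1.0]]
ft_force: [1.6, 0.4, -0.7]
grip_width: 37.8
t 30.8 p [ 530.2 -372.6  123.6] F [ 1.6  0.4 -0.7] w 37.8
yaw(jaw y axis) 3.4 z [-0.001  0.008 -1.   ]
```

View pics/a8.png

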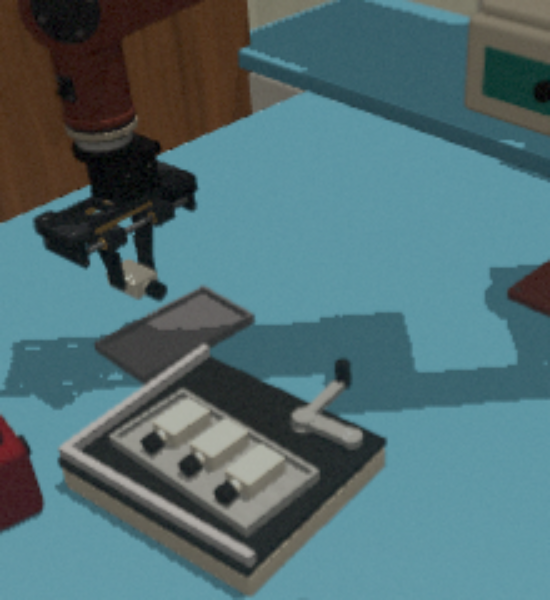

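```bash
python3 -m creep '[0.003,-0.008,-0.01,0,0,-1.2,0.003,-0.008,-0.02,0,0,-1.2,0,0,-0.02,0,0,0,0,0,-0.02,0,0,0,0,0,-0.015,0,0,0,0,0,-0.01,0,0,0,0,0,-0.002,0,0,0,0,0,0,0,0,0]' ; python3 -c "from h import *;st()"
```

```text
time_s: 31.85
ee_pos: [535.7, -387.6, 18.3]
eef_rot: [[-0.015, 1.0, -0.004], [1.0, 0.015, 0.01], [0.011, -0.003, -1.0]]
ft_force: [0.1, 1.3, -1.8]
grip_width: 37.5
t 31.85 p [ 535.7 -387.6   18.3] F [ 0.1  1.3 -1.8] w 37.5
yaw(jaw y axis) 0.8 z [-0.004  0.01  -1.   ]
```

```bash
python3 -m creep '[0,0,0,0,0,0,0,0,0,0,0,0,0,0,0.01,0,0,0,0,0,0.02,0,0,0,0,0,0.03,0,0,0,0,0,0.03,0,0,0,-0.006,0.05,0,0,0,-8,-0.006,0.055,0,0,0,-8]' 0.048; python3 -m creep '[-0.006,0.055,0,0,0,-8,-0.006,0.055,0,0,0,-8,-0.006,0.055,0,0,0,-8,-0.006,0.055,0,0,0,-8,-0.006,0.055,0,0,0,-8,-0.006,0.055,0,0,0,-8,-0.006,0.055,0,0,0,-8,-0.006,0.055,0,0,0,-8]' 0.07; python3 - <<'E'
from h import *
st()
f=grab("scene")
cv2.imwrite("pics/a9.png",cv2.resize(f["pixels"][100:300,180:480],None,fx=2.6,fy=2.6))
f=grab("top")
for o in flasks(f)[:12]: print(o)
shk(f)
E
```

```text
time_s: 32.85
ee_pos: [526.8, -286.8, 122.4]
eef_rot: [[0.273, 0.962, 0.009], [0.962, -0.273, 0.0], [0.003, 0.009, -1.0]]
ft_force: [0.3, 0.2, 0.2]
grip_width: 48.5
time_s: 33.85
ee_pos: [482.1, 165.0, 140.2]
eef_rot: [[0.991, 0.135, 0.022], [0.135, -0.991, -0.023], [0.019, 0.025, -1.0]]
ft_force: [1.3, -0.4, 0.4]
grip_width: 70.3
t 33.85 p [482.1 165.  140.2] F [ 1.3 -0.4  0.4] w 70.3
yaw(jaw y axis) -82.3 z [ 0.022 -0.023 -1.   ]
(array([353, 214]), array([495.2, -55.6]), array([87.9, 91.3]), 5.0)
(array([466, 203]), array([ 535.4, -386.2]), array([64.6, 37. ]), 89.6)
(array([190, 192]), array([574.5, 395.2]), array([38.5, 64.7]), 84.7)
(array([212, 141]), array([719. , 334.4]), array([46.5, 41. ]), 89.1)
(array([392, 152]), array([ 618.3, -126.6]), array([244.3, 290.3]), 6.2)
(array([267, 120]), array([778.9, 176.3]), array([62.3, 46.8]), 82.8)
(array([47, 59]), array([997. , 876.8]), array([45.2, 98.7]), 88.4)
381 (331, 202, 36, 32) [[493.9, -52.1], [85.4, 91.1], 5.0]
207 (470, 193, 12, 65) [[474.3, -401.2], [30.9, 175.8], 88.2]
2304 (444, 192, 39, 67) [[474.6, -366.7], [104.5, 180.9], 89.5]
3151 (330, 145, 82, 43) [[636.9, -113.4], [112.5, 222.5], 1.6]
720 (318, 128, 112, 85) [[613.6, -122.2], [237.0, 282.6], 6.1]
```

View pics/a9.png

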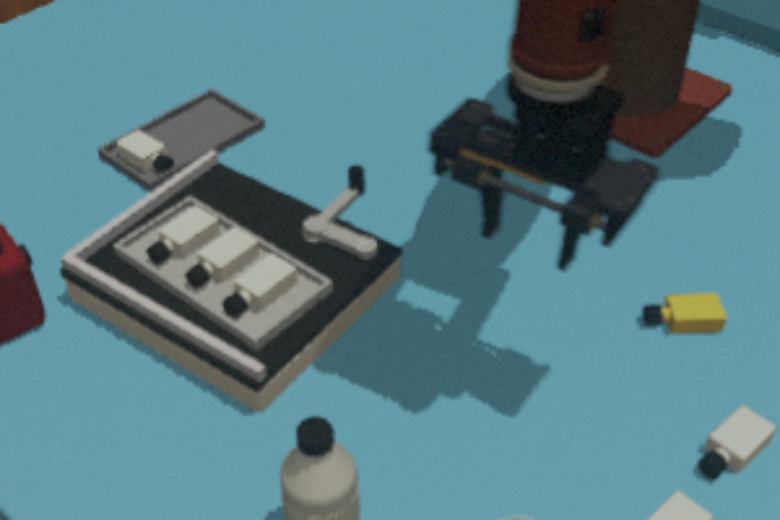

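```bash
python3 -m creep '[-0.006,0.042,-0.005,0,0,-2.6,-0.006,0.042,-0.005,0,0,-2.6,-0.006,0.042,-0.005,0,0,-2.6,-0.006,0.042,-0.005,0,0,-2.6,-0.006,0.04,-0.005,0,0,-2.6,0,0,0,0,0,0,0,0,0,0,0,0,0,0,0,0,0,0]' 0.07; python3 -c "from h import *;st()"
```

```text
time_s: 34.95
ee_pos: [456.7, 379.2, 126.5]
eef_rot: [[0.996, -0.086, 0.031], [-0.085, -0.996, -0.023], [0.033, 0.02, -0.999]]
ft_force: [-0.6, 0.3, -0.0]
grip_width: 69.8
t 34.95 p [456.7 379.2 126.5] F [-0.6  0.3 -0. ] w 69.8
yaw(jaw y axis) -94.9 z [ 0.031 -0.023 -0.999]
```

```bash
python3 -m creep '[-0.005,0.007,-0.01,0.6,0.8,-0.7,-0.005,0.006,-0.02,0.6,0.8,-0.7,0,0,-0.025,0,0,0,0,0,-0.025,0,0,0,0,0,-0.015,0,0,0,0,0,-0.008,0,0,0,0,0,-0.002,0,0,0,0,0,0,0,0,0]' 0.07; python3 -c "from h import *;st()"
```

```text
time_s: 35.95
ee_pos: [444.7, 390.1, 13.5]
eef_rot: [[0.993, -0.117, -0.004], [-0.117, -0.993, -0.001], [-0.003, 0.002, -1.0]]
ft_force: [0.1, -0.6, 0.2]
grip_width: 69.8
t 35.95 p [444.7 390.1  13.5] F [ 0.1 -0.6  0.2] w 69.8
yaw(jaw y axis) -96.7 z [-0.004 -0.001 -1.   ]
```

```bash
python3 -m creep '[0,0.002,-0.002,0,0,0,0,0,0,0,0,0,0,0,0,0,0,0,0,0,0,0,0,0,0,0,0,0,0,0,0,0,0.02,0,0,0,0,0,0.035,0,0,0,0,0,0.035,0,0,0]' 0.02 25; python3 -m creep '[0.003,-0.055,0.005,0,0,8,0.003,-0.055,0.002,0,0,8,0.003,-0.055,0,0,0,8,0.003,-0.055,0,0,0,8,0.003,-0.055,0,0,0,8,0.003,-0.055,0,0,0,8,0.003,-0.055,0,0,0,8,0.003,-0.055,0,0,0,8]';  python3 -c "from h import *;st()"
```

```text
time_s: 36.95
ee_pos: [443.8, 391.7, 104.9]
eef_rot: [[0.993, -0.117, -0.006], [-0.117, -0.993, -0.003], [-0.005, 0.003, -1.0]]
ft_force: [0.3, -0.4, -0.8]
grip_width: 38.0
time_s: 37.95
ee_pos: [474.3, -55.3, 131.3]
eef_rot: [[0.502, 0.865, 0.016], [0.865, -0.502, 0.012], [0.018, 0.008, -1.0]]
ft_force: [1.6, 0.2, -1.2]
grip_width: 37.9
t 37.95 p [474.3 -55.3 131.3] F [ 1.6  0.2 -1.2] w 37.9
yaw(jaw y axis) -30.1 z [ 0.016  0.012 -1.   ]
```

```bash
python3 -m creep '[0,-0.053,0,0,0,6.5,0,-0.053,0,0,0,6.5,0,-0.053,0,0,0,6.5,0,-0.053,0,0,0,5.5,0,-0.053,0,0,0,3,0,-0.045,0,0,0,0,0,0,0,0,0,0,0,0,0,0,0,0]'; python3 -m creep '[0,0,0,0,0,0,0,0,0,0,0,0,0,0,0,0,0,0,0,0,0,0,0,0,0,0,0,0,0,0,0,0,0,0,0,0,0,0,0,0,0,0,0,0,0,0,0,0]'; python3 - <<'E'
from h import *
st()
f=grab("scene")
cv2.imwrite("pics/a10.png",cv2.resize(f["pixels"][20:260,180:400],None,fx=2.5,fy=2.5))
E
```

```text
time_s: 38.95
ee_pos: [475.1, -381.8, 144.6]
eef_rot: [[0.025, 0.999, 0.022], [1.0, -0.025, 0.011], [0.012, 0.022, -1.0]]
ft_force: [-0.5, -0.2, -1.0]
grip_width: 37.7
time_s: 39.95
ee_pos: [476.0, -378.0, 145.5]
eef_rot: [[0.02, 1.0, 0.022], [1.0, -0.021, 0.012], [0.012, 0.022, -1.0]]
ft_force: [-0.4, -0.8, 0.6]
grip_width: 37.3
t 39.95 p [ 476.  -378.   145.5] F [-0.4 -0.8  0.6] w 37.3
yaw(jaw y axis) -1.2 z [ 0.022  0.012 -1.   ]
```

View pics/a10.png

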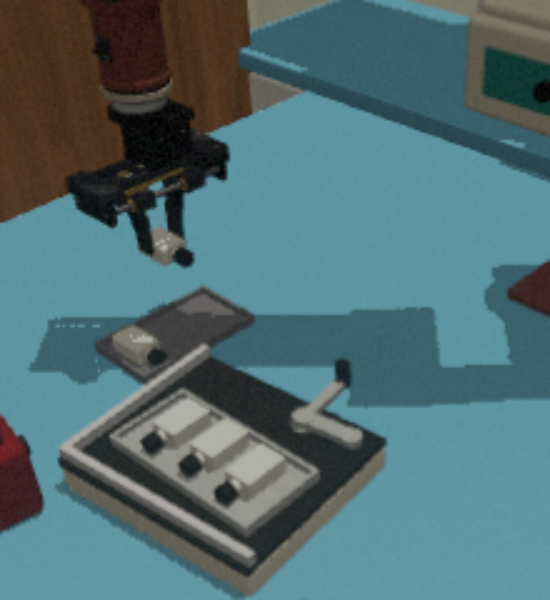

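```bash
python3 -m creep '[-0.001,-0.006,-0.01,-0.3,0.6,1,-0.001,-0.005,-0.02,-0.3,0.6,1,0,0,-0.025,0,0,0,0,0,-0.025,0,0,0,0,0,-0.02,0,0,0,0,0,-0.01,0,0,0,0,0,-0.004,0,0,0,0,0,0,0,0,0]' ; python3 -c "from h import *;st()"
```

```text
time_s: 41.0
ee_pos: [471.2, -389.0, 19.9]
eef_rot: [[-0.02, 1.0, -0.006], [1.0, 0.02, 0.004], [0.004, -0.006, -1.0]]
ft_force: [0.6, 0.1, -0.0]
grip_width: 37.7
t 41.0 p [ 471.2 -389.    19.9] F [ 0.6  0.1 -0. ] w 37.7
yaw(jaw y axis) 1.1 z [-0.006  0.004 -1.   ]
```

```bash
python3 -m creep '[0,0,-0.001,0,0,0,0,0,-0.001,0,0,0,0,0,0,0,0,0,0,0,0,0,0,0,0,0,0,0,0,0,0,0,0,0,0,0,0,0,0,0,0,0,0,0,0,0,0,0]' ;python3 -m creep '[0,0,0,0,0,0,0,0,0,0,0,0,0,0,0.01,0,0,0,0,0,0.02,0,0,0,0,0,0.03,0,0,0,0,0,0.03,0,0,0,0.005,0.05,0,0,0,-8,0.006,0.055,0,0,0,-8]' 0.048; python3 -m creep '[0.005,0.055,0,0,0,-8,0.005,0.055,0,0,0,-8,0.005,0.055,0,0,0,-8,0.005,0.055,0,0,0,-8,0.005,0.055,0,0,0,-8,0.005,0.055,0,0,0,-8,0.005,0.055,0,0,0,-8,0.005,0.055,0,0,0,-8]' 0.07; python3 - <<'E'
from h import *
st()
f=grab("scene")
cv2.imwrite("pics/a11.png",cv2.resize(f["pixels"][100:330,180:480],None,fx=2.6,fy=2.6))
for o in flasks(f)[:4]: print(o)
f=grab("top")
for o in flasks(f)[:12]: print(o)
shk(f)
E
```

```text
time_s: 42.0
ee_pos: [472.7, -390.6, 20.7]
eef_rot: [[-0.02, 1.0, -0.003], [1.0, 0.02, 0.0], [0.0, -0.003, -1.0]]
ft_force: [0.2, -0.1, -1.1]
grip_width: 37.9
time_s: 43.0
ee_pos: [485.4, -288.6, 122.6]
eef_rot: [[0.269, 0.963, 0.004], [0.963, -0.269, -0.006], [-0.005, 0.006, -1.0]]
ft_force: [1.0, 0.1, -0.3]
grip_width: 47.8
time_s: 44.0
ee_pos: [531.1, 163.7, 140.4]
eef_rot: [[0.99, 0.14, 0.012], [0.14, -0.99, -0.021], [0.009, 0.022, -1.0]]
ft_force: [0.9, -0.5, -0.2]
grip_width: 70.1
t 44.0 p [531.1 163.7 140.4] F [ 0.9 -0.5 -0.2] w 70.1
yaw(jaw y axis) -81.9 z [ 0.012 -0.021 -1.   ]
(array([440, 302]), array([574.5, 399.3]), array([41., 66.]), 85.2)
(array([305, 284]), array([739.1, 143.3]), array([61.3, 66.1]), 72.7)
(array([310, 186]), array([459.8, -87.4]), array([87.9, 83.7]), 8.6)
(array([239, 202]), array([ 662.7, -204. ]), array([377.7, 192.7]), 56.6)
(array([353, 214]), array([495.2, -55.8]), array([87.9, 90.7]), 5.0)
(array([465, 210]), array([ 514.3, -386.9]), array([66.8, 86. ]), 88.4)
(array([212, 142]), array([718.2, 332.4]), array([45.6, 50.7]), 61.9)
(array([267, 120]), array([780.1, 175.1]), array([61.1, 50.2]), 89.3)
378 (332, 202, 35, 32) [[494.0, -53.3], [85.4, 88.6], 5.0]
91 (445, 196, 12, 14) [[536.0, -332.6], [30.7, 36.2], 88.4]
203 (471, 193, 11, 65) [[473.1, -410.8], [27.9, 176.8], 82.6]
2311 (444, 192, 39, 67) [[474.8, -366.1], [106.0, 182.0], 88.6]
3161 (330, 145, 82, 43) [[636.8, -113.5], [112.7, 222.5], 1.5]
723 (318, 128, 112, 85) [[613.6, -122.1], [237.3, 282.1], 6.2]
```

View pics/a11.png

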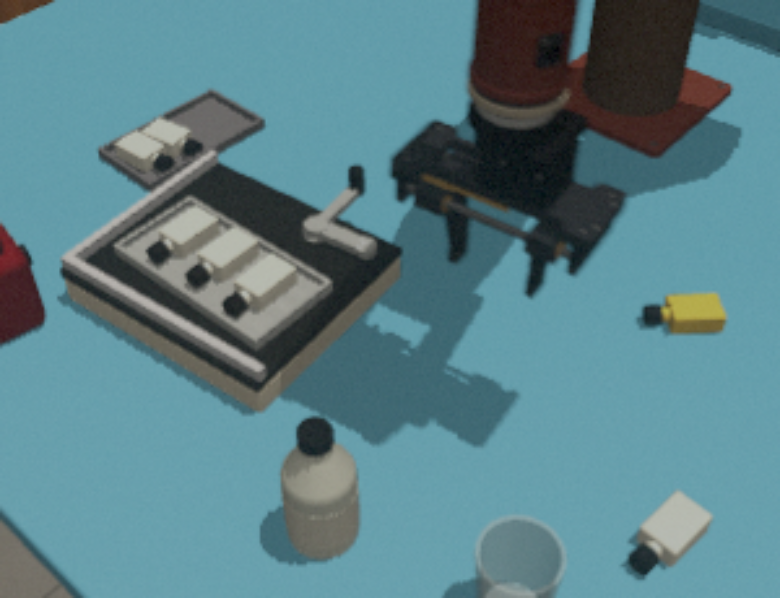

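```bash
python3 -m creep '[0.008,0.044,-0.005,0,0,-2.4,0.008,0.044,-0.005,0,0,-2.4,0.008,0.044,-0.005,0,0,-2.4,0.008,0.044,-0.005,0,0,-2.4,0.007,0.044,-0.005,0,0,-2.4,0,0,0,0,0,0,0,0,0,0,0,0,0,0,0,0,0,0]' 0.07; python3 -c "from h import *;st()"
```

```text
time_s: 45.1
ee_pos: [575.2, 389.1, 126.6]
eef_rot: [[0.998, -0.063, 0.02], [-0.062, -0.998, -0.021], [0.021, 0.019, -1.0]]
ft_force: [0.1, 0.0, 0.3]
grip_width: 70.1
t 45.1 p [575.2 389.1 126.6] F [0.1 0.  0.3] w 70.1
yaw(jaw y axis) -93.6 z [ 0.02  -0.021 -1.   ]
```

```bash
python3 -m creep '[-0.001,0.005,-0.01,0.6,0.6,-0.7,-0.001,0.004,-0.02,0.6,0.6,-0.7,0,0,-0.025,0,0,0,0,0,-0.025,0,0,0,0,0,-0.015,0,0,0,0,0,-0.009,0,0,0,0,0,-0.003,0,0,0,0,0,0,0,0,0]' 0.07; python3 -c "from h import *;st()"
```

```text
time_s: 46.1
ee_pos: [572.3, 394.8, 11.7]
eef_rot: [[0.996, -0.094, -0.007], [-0.094, -0.996, 0.002], [-0.007, -0.001, -1.0]]
ft_force: [0.5, 0.8, -0.1]
grip_width: 70.0
t 46.1 p [572.3 394.8  11.7] F [ 0.5  0.8 -0.1] w 70.0
yaw(jaw y axis) -95.4 z [-0.007  0.002 -1.   ]
```

```bash
python3 -m creep '[0,0.002,0,0,0,0,0,0,0,0,0,0,0,0,0,0,0,0,0,0,0,0,0,0,0,0,0,0,0,0,0,0,0.02,0,0,0,0,0,0.035,0,0,0,0,0,0.035,0,0,0]' 0.02 25; python3 -m creep '[-0.01,-0.055,0.005,0,0,8,-0.01,-0.055,0.002,0,0,8,-0.01,-0.055,0,0,0,8,-0.01,-0.055,0,0,0,8,-0.01,-0.055,0,0,0,8,-0.01,-0.055,0,0,0,8,-0.01,-0.055,0,0,0,8,-0.01,-0.055,0,0,0,8]';  python3 -c "from h import *;st()"
```

```text
time_s: 47.1
ee_pos: [571.3, 396.6, 105.2]
eef_rot: [[0.996, -0.094, -0.009], [-0.094, -0.996, 0.0], [-0.009, 0.0, -1.0]]
ft_force: [-0.3, -0.0, -0.2]
grip_width: 37.6
time_s: 48.1
ee_pos: [496.2, -50.1, 132.8]
eef_rot: [[0.483, 0.876, 0.013], [0.875, -0.483, 0.011], [0.016, 0.006, -1.0]]
ft_force: [0.5, 0.2, 0.3]
grip_width: 37.8
t 48.1 p [496.2 -50.1 132.8] F [0.5 0.2 0.3] w 37.8
yaw(jaw y axis) -28.9 z [ 0.013  0.011 -1.   ]
```

```bash
python3 -m creep '[-0.012,-0.055,0,0,0,6,-0.012,-0.055,0,0,0,6,-0.012,-0.055,0,0,0,6,-0.012,-0.055,0,0,0,5.5,-0.012,-0.055,0,0,0,3,-0.012,-0.055,0,0,0,0,0,0,0,0,0,0,0,0,0,0,0,0]'; python3 -m creep '[0,0,0,0,0,0,0,0,0,0,0,0,0,0,0,0,0,0,0,0,0,0,0,0,0,0,0,0,0,0,0,0,0,0,0,0,0,0,0,0,0,0,0,0,0,0,0,0]'; python3 - <<'E'
from h import *
st()
f=grab("scene")
cv2.imwrite("pics/a12.png",cv2.resize(f["pixels"][20:260,180:400],None,fx=2.5,fy=2.5))
E
```

```text
time_s: 49.1
ee_pos: [422.7, -397.3, 147.3]
eef_rot: [[0.03, 0.999, 0.024], [1.0, -0.03, 0.005], [0.006, 0.023, -1.0]]
ft_force: [-0.5, 0.1, -1.5]
grip_width: 38.1
time_s: 50.1
ee_pos: [424.5, -393.3, 148.0]
eef_rot: [[0.024, 0.999, 0.024], [1.0, -0.025, 0.006], [0.007, 0.024, -1.0]]
ft_force: [-0.1, -0.1, 0.3]
grip_width: 37.7
t 50.1 p [ 424.5 -393.3  148. ] F [-0.1 -0.1  0.3] w 37.7
yaw(jaw y axis) -1.4 z [ 0.024  0.006 -1.   ]
```

View pics/a12.png

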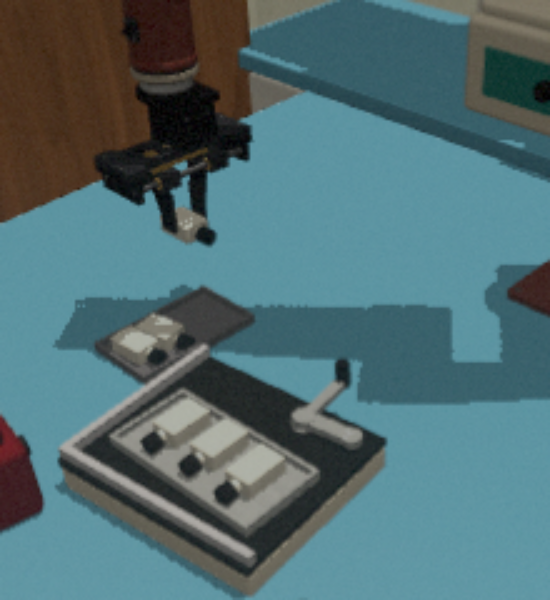

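```bash
python3 -m creep '[-0.003,0.002,-0.01,-0.2,0.6,1,-0.002,0.001,-0.02,-0.1,0.6,1,0,0,-0.025,0,0,0,0,0,-0.025,0,0,0,0,0,-0.022,0,0,0,0,0,-0.012,0,0,0,0,0,-0.005,0,0,0,0,0,0,0,0,0]' ; python3 -c "from h import *;st()"
```

```text
time_s: 51.15
ee_pos: [416.7, -387.3, 19.2]
eef_rot: [[-0.017, 1.0, -0.004], [1.0, 0.017, 0.005], [0.005, -0.004, -1.0]]
ft_force: [0.3, -0.8, 0.3]
grip_width: 37.7
t 51.15 p [ 416.7 -387.3   19.2] F [ 0.3 -0.8  0.3] w 37.7
yaw(jaw y axis) 1.0 z [-0.004  0.005 -1.   ]
```

```bash
python3 -m creep '[0,0,-0.001,0,0,0,0,0,0,0,0,0,0,0,0,0,0,0,0,0,0.01,0,0,0,0,0,0.02,0,0,0,0,0,0.03,0,0,0,0,0,0.03,0,0,0,0.01,0.01,0.02,0,0,-8]' 0.05; python3 -m creep '[0.013,0.021,0,0,0,-9,0.013,0.021,0,0,0,-9,0.013,0.021,0,0,0,-9,0.013,0.021,0,0,0,-9,0.013,0.021,0,0,0,-9,0.013,0.021,0,0,0,-9,0.013,0.021,0,0,0,-9,0.013,0.021,0,0,0,-9]' 0.04; python3 -m creep '[0,0.02,0,0,0,-3,0,0.02,0,0,0,-2,0,0.01,0,0,0,0,0,0,0,0,0,0,0,0,0,0,0,0,0,0,0,0,0,0,0,0,0,0,0,0,0,0,0,0,0,0]'; python3 - <<'E'
from h import *
st()
f=grab("scene")
cv2.imwrite("pics/a13.png",cv2.resize(f["pixels"][100:300,180:420],None,fx=3,fy=3))
f=grab("top")
for o in flasks(f)[:12]: print(o)
shk(f)
cv2.imwrite("pics/a13t.png",cv2.resize(f["pixels"][120:270,310:490],None,fx=4,fy=4,interpolation=cv2.INTER_CUBIC))
E
```

```text
time_s: 52.15
ee_pos: [426.2, -377.5, 133.5]
eef_rot: [[0.126, 0.992, -0.003], [0.992, -0.126, 0.005], [0.004, -0.003, -1.0]]
ft_force: [0.9, 0.8, -0.1]
grip_width: 49.9
time_s: 53.15
ee_pos: [535.8, -207.9, 144.9]
eef_rot: [[0.99, 0.142, 0.005], [0.142, -0.99, -0.009], [0.003, 0.01, -1.0]]
ft_force: [0.4, 0.4, 0.5]
grip_width: 40.3
time_s: 54.15
ee_pos: [537.4, -157.5, 148.4]
eef_rot: [[0.999, 0.053, 0.008], [0.053, -0.999, -0.012], [0.007, 0.013, -1.0]]
ft_force: [-0.0, 0.7, 0.6]
grip_width: 40.1
t 54.15 p [ 537.4 -157.5  148.4] F [-0.   0.7  0.6] w 40.1
yaw(jaw y axis) -87.0 z [ 0.008 -0.012 -1.   ]
(array([468, 246]), array([ 418.2, -391.2]), array([57.8, 39.4]), 89.2)
(array([353, 215]), array([491.9, -56.4]), array([93.4, 79.9]), 17.8)
(array([471, 211]), array([ 516.9, -400. ]), array([34.8, 80.3]), 88.1)
(array([213, 141]), array([719. , 333.3]), array([44.1, 41. ]), 89.2)
(array([376, 136]), array([ 732.2, -120.3]), array([296.2,  71.7]), 83.5)
(array([266, 120]), array([778.5, 177. ]), array([62.7, 44.9]), 79.6)
319 (331, 202, 37, 32) [[490.1, -53.2], [86.0, 85.0], 12.5]
209 (470, 192, 12, 66) [[473.9, -410.8], [30.6, 179.5], 81.8]
1175 (453, 191, 30, 70) [[465.3, -398.9], [74.6, 200.5], 73.7]
2215 (330, 146, 71, 42) [[636.3, -99.6], [193.6, 113.5], 89.9]
482 (318, 128, 104, 26) [[708.5, -112.7], [70.5, 284.8], 0.0]
```

View pics/a13.png

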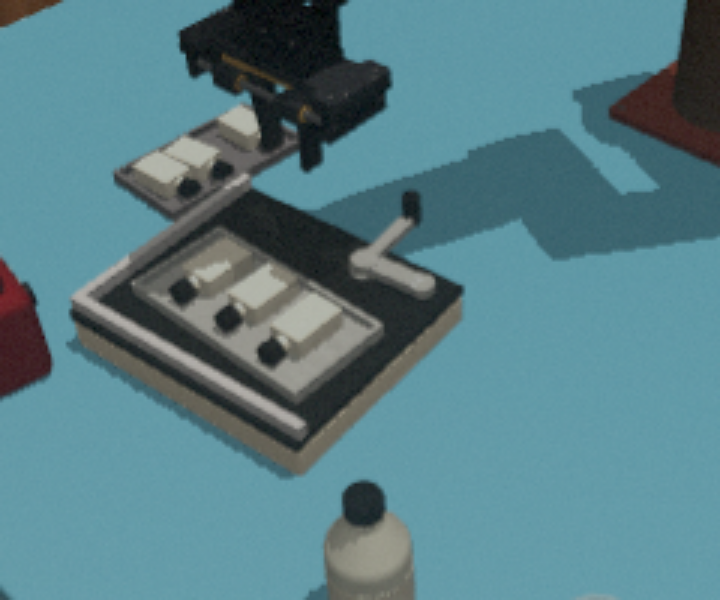

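View pics/a13t.png

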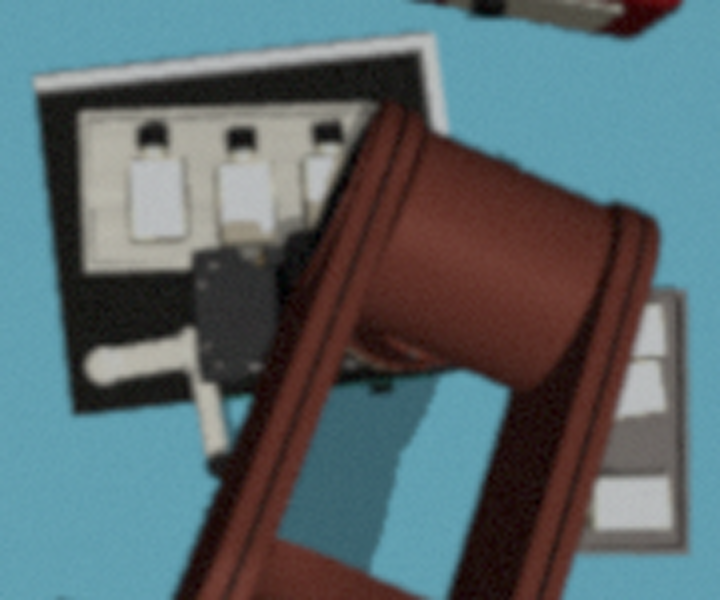

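```bash
python3 -m creep '[0.005,0.008,-0.01,0.3,0.2,1.5,0.005,0.007,-0.015,0.3,0.2,1.5,0,0,-0.02,0,0,0,0,0,-0.02,0,0,0,0,0,-0.015,0,0,0,0,0,-0.01,0,0,0,0,0,-0.003,0,0,0,0,0,0,0,0,0]' 0.04; python3 -c "from h import *;st()"
```

```text
time_s: 55.25
ee_pos: [547.7, -138.5, 47.3]
eef_rot: [[0.993, 0.115, -0.003], [0.115, -0.993, 0.002], [-0.002, -0.002, -1.0]]
ft_force: [-0.4, -1.0, 0.8]
grip_width: 40.1
t 55.25 p [ 547.7 -138.5   47.3] F [-0.4 -1.   0.8] w 40.1
yaw(jaw y axis) -83.4 z [-0.003  0.002 -1.   ]
```

```bash
python3 -m creep '[0.002,0,0.003,0,0,0,0.005,0,0.001,0,0,0,0.005,0,0,0,0,0,0.005,0,0,0,0,0,0.005,0.0005,0,0,0,0,0.005,0.0005,0,0,0,0,0.005,0.0005,0,0,0,0,0.005,0.0005,0,0,0,0]'; python3 -c "from h import *;st()"
```

```text
time_s: 56.25
ee_pos: [587.7, -137.8, 54.0]
eef_rot: [[0.993, 0.114, -0.001], [0.114, -0.993, -0.0], [-0.001, 0.0, -1.0]]
ft_force: [-1.9, -0.4, 0.8]
grip_width: 39.9
t 56.25 p [ 587.7 -137.8   54. ] F [-1.9 -0.4  0.8] w 39.9
yaw(jaw y axis) -83.5 z [-0.001 -0.    -1.   ]
```

```bash
python3 -m creep '[0.002,0,-0.001,0,0,0,0.002,0,-0.001,0,0,0,0.002,0,-0.001,0,0,0,0.002,0,0,0,0,0,0,0,0,0,0,0,0,0,0,0,0,0,0,0,0,0,0,0,0,0,0,0,0,0]'; python3 - <<'E'
from h import *
st()
f=grab("scene")
cv2.imwrite("pics/a14.png",cv2.resize(f["pixels"][130:270,190:350],None,fx=4,fy=4,interpolation=cv2.INTER_CUBIC))
E
```

```text
time_s: 57.25
ee_pos: [595.9, -137.1, 50.2]
eef_rot: [[0.993, 0.115, -0.002], [0.115, -0.993, 0.001], [-0.002, -0.001, -1.0]]
ft_force: [-2.2, 0.5, 1.3]
grip_width: 39.9
t 57.25 p [ 595.9 -137.1   50.2] F [-2.2  0.5  1.3] w 39.9
yaw(jaw y axis) -83.4 z [-0.002  0.001 -1.   ]
```

View pics/a14.png

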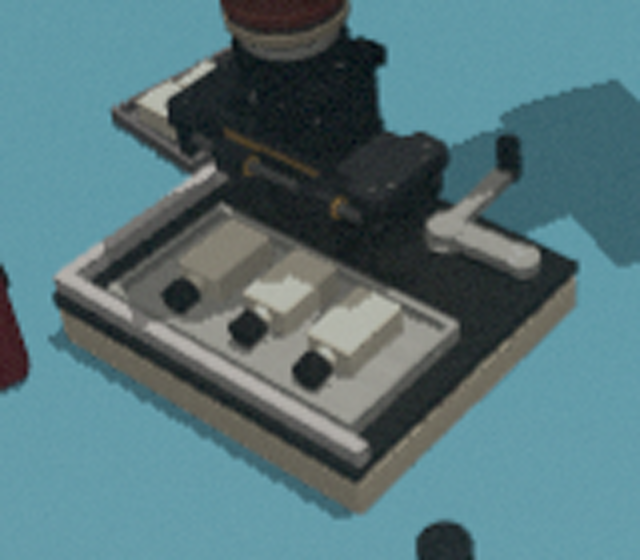

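```bash
python3 -m creep '[0.002,0,0,0,0,0,0.001,0,0,0,0,0,0.001,0,0,0,0,0,0.001,0,0,0,0,0,0.001,0,0,0,0,0,0,0,0,0,0,0,0,0,0,0,0,0,0,0,0,0,0,0]'; python3 -c "from h import *;st()"
```

```text
time_s: 58.3
ee_pos: [599.5, -137.0, 50.2]
eef_rot: [[0.993, 0.115, -0.009], [0.115, -0.993, 0.001], [-0.009, -0.002, -1.0]]
ft_force: [-2.8, 0.0, 2.1]
grip_width: 40.1
t 58.3 p [ 599.5 -137.    50.2] F [-2.8  0.   2.1] w 40.1
yaw(jaw y axis) -83.4 z [-0.009  0.001 -1.   ]
```

```bash
python3 -m creep '[0.002,0,0,0,0,0,0.002,0,0,0,0,0,0.002,0,0,0,0,0,0,0,0,0,0,0,0,0,0,0,0,0,0,0,0,0,0,0,0,0,0,0,0,0,0,0,0,0,0,0]'; python3 - <<'E'
from h import *
st()
f=grab("scene")
cv2.imwrite("pics/a15.png",cv2.resize(f["pixels"][130:270,190:350],None,fx=4,fy=4,interpolation=cv2.INTER_CUBIC))
E
```

```text
time_s: 59.3
ee_pos: [599.5, -136.9, 50.2]
eef_rot: [[0.993, 0.115, -0.024], [0.115, -0.993, 0.003], [-0.024, -0.005, -1.0]]
ft_force: [-3.4, -0.1, 3.0]
grip_width: 40.0
t 59.3 p [ 599.5 -136.9   50.2] F [-3.4 -0.1  3. ] w 40.0
yaw(jaw y axis) -83.4 z [-0.024  0.003 -1.   ]
```

View pics/a15.png

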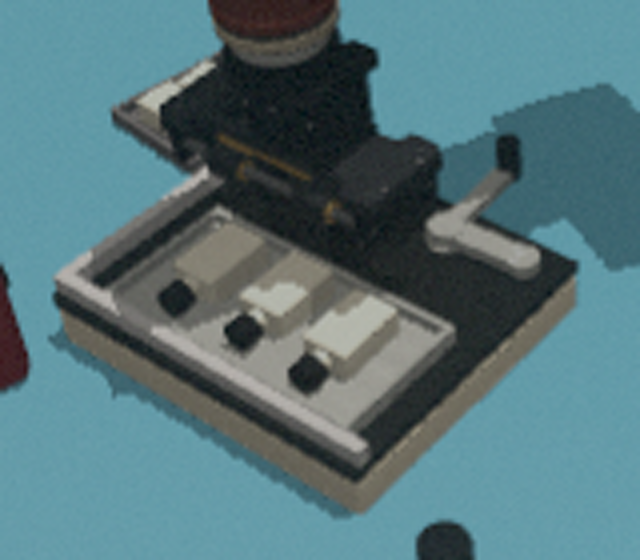

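```bash
python3 -m creep '[-0.008,-0.001,0,0,-0.7,0,-0.008,-0.001,0,0,-0.7,0,-0.002,0,0.01,0,0,0,0,0,0.02,0,0,0,0,0,0.03,0,0,0,0.02,0.03,0.01,0,0,0,0.02,0.05,0,0,0,0,0.02,0.05,0,0,0,0]' 0; python3 -m creep '[0.005,0.04,0,0,0,0,0,0,0,0,0,0,0,0,0,0,0,0,0,0,0,0,0,0,0,0,0,0,0,0,0,0,0,0,0,0,0,0,0,0,0,0,0,0,0,0,0,0]'; python3 - <<'E'
from h import *
st()
f=grab("scene")
cv2.imwrite("pics/a16.png",cv2.resize(f["pixels"][130:270,190:350],None,fx=4,fy=4,interpolation=cv2.INTER_CUBIC))
f=grab("top")
shk(f)
cv2.imwrite("pics/a16t.png",cv2.resize(f["pixels"][120:270,310:490],None,fx=4,fy=4,interpolation=cv2.INTER_CUBIC))
E
```

```text
time_s: 60.35
ee_pos: [646.1, -10.6, 132.8]
eef_rot: [[0.994, 0.108, 0.017], [0.108, -0.994, -0.001], [0.017, 0.003, -1.0]]
ft_force: [1.1, -0.1, 0.9]
grip_width: 0.5
time_s: 61.35
ee_pos: [654.7, 30.4, 139.8]
eef_rot: [[0.994, 0.108, 0.026], [0.108, -0.994, -0.001], [0.026, 0.004, -1.0]]
ft_force: [0.5, -1.0, 0.6]
grip_width: 0.5
t 61.35 p [654.7  30.4 139.8] F [ 0.5 -1.   0.6] w 0.5
yaw(jaw y axis) -83.8 z [ 0.026 -0.001 -1.   ]
85 (446, 240, 11, 12) [[418.7, -330.9], [27.7, 29.9], 88.8]
211 (348, 202, 19, 32) [[496.0, -74.9], [84.6, 44.6], 4.8]
81 (445, 199, 10, 11) [[531.9, -329.7], [25.1, 27.8], 88.4]
201 (471, 193, 11, 65) [[473.1, -410.8], [27.9, 176.8], 82.6]
2316 (443, 192, 40, 67) [[474.4, -365.2], [107.5, 180.9], 89.7]
101 (329, 160, 9, 21) [[626.7, -11.1], [21.9, 55.3], 89.5]
72 (361, 141, 11, 10) [[694.5, -102.5], [27.8, 25.2], 89.8]
2604 (349, 128, 81, 85) [[617.7, -159.8], [237.4, 206.6], 6.3]
```

View pics/a16.png

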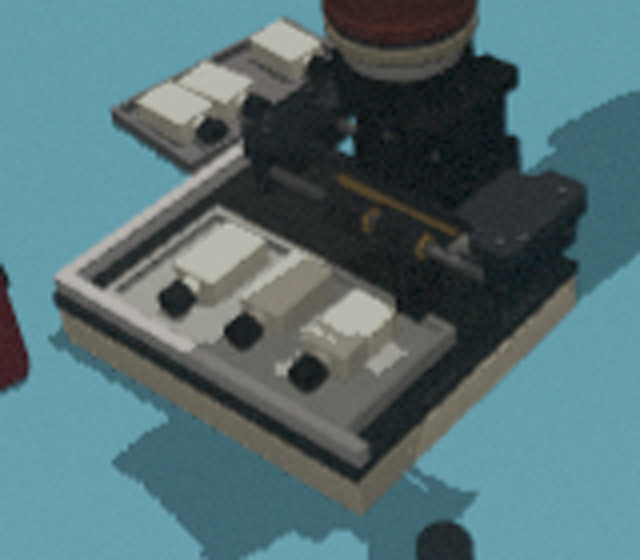

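View pics/a16t.png

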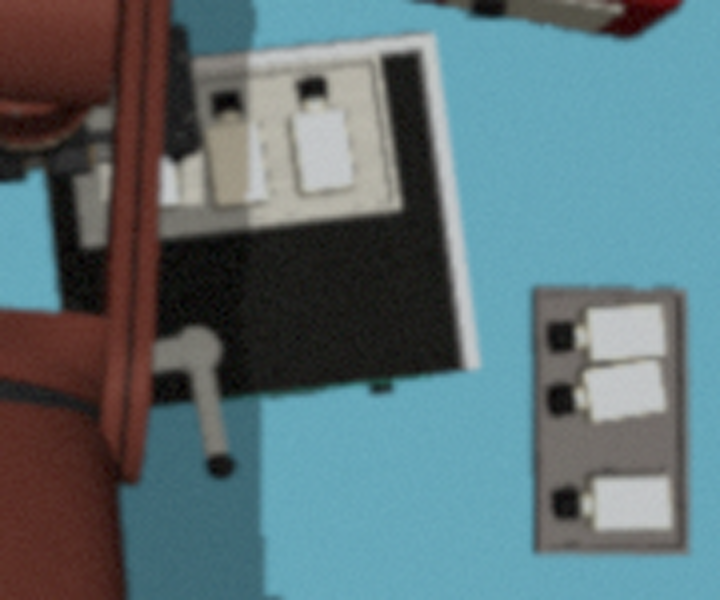

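```bash
python3 -m creep '[-0.001,0.002,-0.01,0,0.7,0,-0.001,0,-0.015,0,0.7,0,0,0,-0.02,0,0,0,0,0,-0.02,0,0,0,0,0,-0.012,0,0,0,0,0,-0.006,0,0,0,0,0,-0.002,0,0,0,0,0,0,0,0,0]' ; python3 -c "from h import *;st()"
```

```text
time_s: 62.45
ee_pos: [650.8, 33.1, 46.4]
eef_rot: [[0.994, 0.109, -0.004], [0.109, -0.994, -0.001], [-0.004, 0.001, -1.0]]
ft_force: [0.1, 1.0, 1.0]
grip_width: 0.6
t 62.45 p [650.8  33.1  46.4] F [0.1 1.  1. ] w 0.6
yaw(jaw y axis) -83.8 z [-0.004 -0.001 -1.   ]
```

Now push along -y of the shaker; first 35 mm.

```bash
python3 -m creep '[0,-0.003,0.003,0,0,0,0.0005,-0.005,0.002,0,0,0,0.0005,-0.005,0,0,0,0,0.0005,-0.005,0,0,0,0,0.0005,-0.005,0,0,0,0,0.0005,-0.005,0,0,0,0,0.0005,-0.003,0,0,0,0,0,0,0,0,0,0]' ; python3 -c "from h import *;st()"
```

```text
time_s: 63.45
ee_pos: [655.8, 0.3, 54.5]
eef_rot: [[0.994, 0.108, 0.0], [0.108, -0.994, -0.0], [0.0, 0.0, -1.0]]
ft_force: [0.3, 0.4, 0.2]
grip_width: 0.3
t 63.45 p [6.558e+02 3.000e-01 5.450e+01] F [0.3 0.4 0.2] w 0.3
yaw(jaw y axis) -83.8 z [ 0. -0. -1.]
```

```bash
python3 -m creep '[0,-0.003,-0.003,0,0,0,0,-0.003,-0.001,0,0,0,0,-0.003,0,0,0,0,0,-0.003,0,0,0,0,0,-0.002,0,0,0,0,0,0,0,0,0,0,0,0,0,0,0,0,0,0,0,0,0,0]' ; python3 - <<'E'
from h import *
st()
f=grab("scene")
cv2.imwrite("pics/a17.png",cv2.resize(f["pixels"][130:270,190:350],None,fx=4,fy=4,interpolation=cv2.INTER_CUBIC))
E
```

```text
time_s: 64.45
ee_pos: [656.2, -13.7, 50.7]
eef_rot: [[0.994, 0.109, 0.001], [0.109, -0.994, 0.001], [0.001, -0.001, -1.0]]
ft_force: [-0.4, 2.1, 1.3]
grip_width: 0.3
t 64.45 p [656.2 -13.7  50.7] F [-0.4  2.1  1.3] w 0.3
yaw(jaw y axis) -83.8 z [ 0.001  0.001 -1.   ]
```

View pics/a17.png

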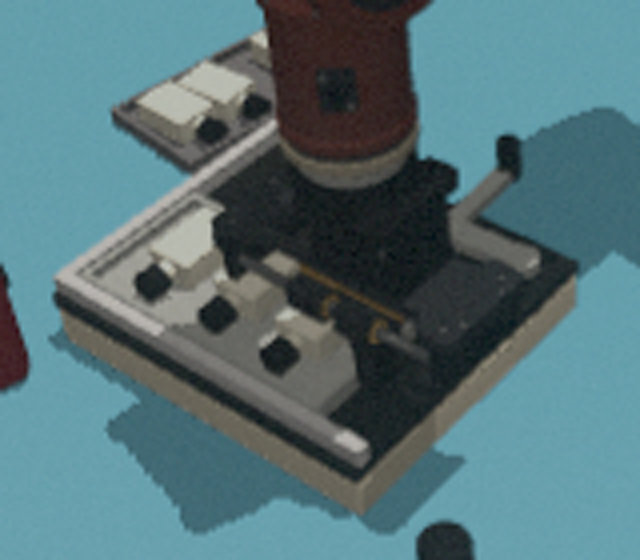

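```bash
python3 -m creep '[0,-0.002,0,0,0,0,0,-0.002,0,0,0,0,0,-0.001,0,0,0,0,0,-0.001,0,0,0,0,0,-0.001,0,0,0,0,0,0,0,0,0,0,0,0,0,0,0,0,0,0,0,0,0,0]' ; python3 -c "from h import *;st()"; python3 -m creep '[0,-0.001,0,0,0,0,0,-0.001,0,0,0,0,0,-0.001,0,0,0,0,0,-0.001,0,0,0,0,0,0,0,0,0,0,0,0,0,0,0,0,0,0,0,0,0,0,0,0,0,0,0,0]' ; python3 -c "from h import *;st()"
```

```text
time_s: 65.5
ee_pos: [656.2, -18.0, 50.7]
eef_rot: [[0.994, 0.109, 0.001], [0.109, -0.994, 0.006], [0.002, -0.005, -1.0]]
ft_force: [0.1, 2.8, 1.3]
grip_width: 0.2
t 65.5 p [656.2 -18.   50.7] F [0.1 2.8 1.3] w 0.2
yaw(jaw y axis) -83.7 z [ 0.001  0.006 -1.   ]
time_s: 66.5
ee_pos: [656.1, -18.0, 50.7]
eef_rot: [[0.994, 0.109, 0.001], [0.109, -0.994, 0.012], [0.003, -0.012, -1.0]]
ft_force: [0.0, 4.1, 0.4]
grip_width: 0.4
t 66.5 p [656.1 -18.   50.7] F [0.  4.1 0.4] w 0.4
yaw(jaw y axis) -83.7 z [ 0.001  0.012 -1.   ]
```

```bash
python3 -m creep '[0,-0.003,0,0,0,0,0,-0.003,0,0,0,0,0,-0.003,0,0,0,0,0,-0.003,0,0,0,0,0,0,0,0,0,0,0,0,0,0,0,0,0,0,0,0,0,0,0,0,0,0,0,0]' ; python3 -c "from h import *;st()"; python3 -m creep '[0,0.008,0,-0.5,0,0,0,0.008,0,-0.5,0,0,0,0.005,0.01,0,0,0,0,0,0.03,0,0,0,0,0,0.03,0,0,0,-0.01,0.0,0.02,0,0,0,0,0,0,0,0,0,0,0,0,0,0,0]' ; python3 - <<'E'
from h import *
st()
f=grab("scene")
cv2.imwrite("pics/a18.png",cv2.resize(f["pixels"][130:270,190:350],None,fx=4,fy=4,interpolation=cv2.INTER_CUBIC))
E
```

```text
time_s: 67.5
ee_pos: [656.1, -17.9, 50.8]
eef_rot: [[0.994, 0.11, 0.001], [0.11, -0.993, 0.03], [0.004, -0.03, -1.0]]
ft_force: [0.1, 4.5, 1.0]
grip_width: 0.3
t 67.5 p [656.1 -17.9  50.8] F [0.1 4.5 1. ] w 0.3
yaw(jaw y axis) -83.7 z [ 0.001  0.03  -1.   ]
time_s: 68.5
ee_pos: [645.2, 3.4, 144.5]
eef_rot: [[0.994, 0.111, 0.001], [0.111, -0.994, 0.007], [0.001, -0.007, -1.0]]
ft_force: [0.2, 0.3, 0.6]
grip_width: 0.4
t 68.5 p [645.2   3.4 144.5] F [0.2 0.3 0.6] w 0.4
yaw(jaw y axis) -83.6 z [ 0.001  0.007 -1.   ]
```

View pics/a18.png

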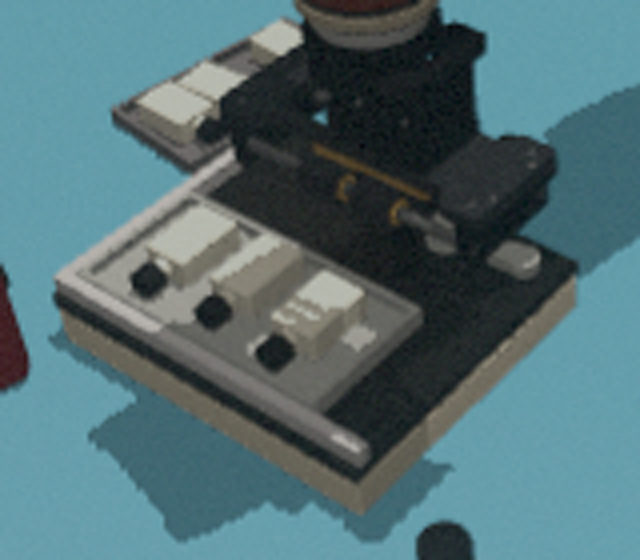

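```bash
python3 -m creep '[-0.02,-0.03,0,0,0,0,-0.02,-0.04,0,0,0,0,-0.02,-0.04,0,0,0,0,-0.015,-0.025,0,0,0,0,0,0,0,0,0,0,0,0,0,0,0,0,0,0,0,0,0,0,0,0,0,0,0,0]' 0.04; python3 - <<'E'
from h import *
st()
f=grab("top")
shk(f)
cv2.imwrite("pics/a19t.png",cv2.resize(f["pixels"][120:270,310:490],None,fx=4,fy=4,interpolation=cv2.INTER_CUBIC))
E
```

```text
time_s: 69.55
ee_pos: [566.6, -131.7, 136.7]
eef_rot: [[0.993, 0.114, -0.009], [0.114, -0.993, 0.011], [-0.008, -0.012, -1.0]]
ft_force: [-0.2, 0.2, 0.1]
grip_width: 40.0
t 69.55 p [ 566.6 -131.7  136.7] F [-0.2  0.2  0.1] w 40.0
yaw(jaw y axis) -83.4 z [-0.009  0.011 -1.   ]
123 (446, 236, 20, 16) [[429.6, -339.5], [32.8, 58.2], 50.6]
214 (331, 203, 31, 13) [[518.5, -46.5], [24.1, 84.5], 9.2]
210 (469, 192, 13, 66) [[473.5, -410.7], [33.3, 179.9], 80.9]
2119 (444, 192, 39, 67) [[474.8, -366.0], [106.3, 181.7], 88.7]
1543 (318, 131, 70, 50) [[664.6, -71.9], [125.0, 193.3], 6.2]
122 (401, 128, 21, 13) [[734.4, -231.5], [62.4, 29.5], 69.1]
```

View pics/a19t.png

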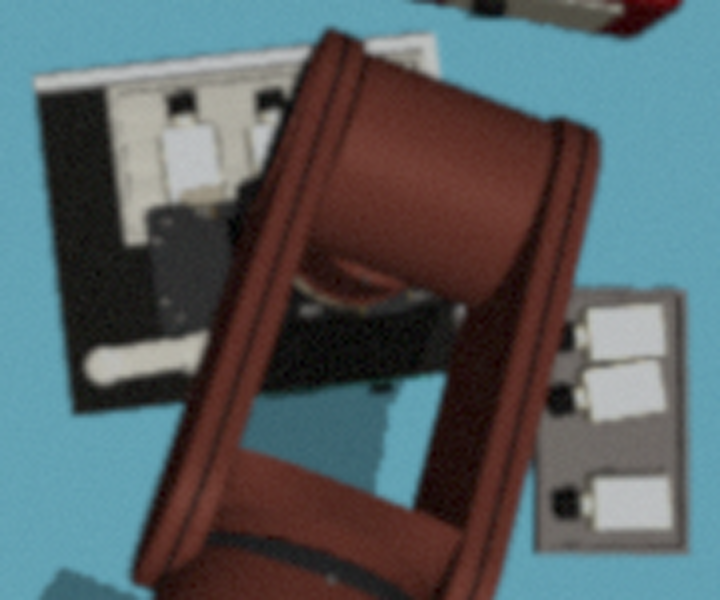

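```bash
python3 -m creep '[0,-0.005,-0.01,-0.3,-0.2,0,0,-0.005,-0.015,-0.3,-0.2,0,0,0,-0.02,0,0,0,0,0,-0.018,0,0,0,0,0,-0.012,0,0,0,0,0,-0.005,0,0,0,0,0,0,0,0,0,0,0,0,0,0,0]' 0.04; python3 -m creep '[0.004,0,0,0,0,0,0.005,0.0005,0,0,0,0,0.004,0.0005,0,0,0,0,0.004,0,0,0,0,0,0.004,0.0005,0,0,0,0,0.003,0,0,0,0,0,0.003,0,0,0,0,0,0,0,0,0,0,0]' ; python3 -c "from h import *;st()"
```

```text
time_s: 70.6
ee_pos: [566.1, -142.0, 50.5]
eef_rot: [[0.993, 0.115, -0.002], [0.115, -0.993, -0.001], [-0.002, 0.001, -1.0]]
ft_force: [-0.1, -1.2, 0.6]
grip_width: 40.1
time_s: 71.6
ee_pos: [596.7, -140.8, 52.4]
eef_rot: [[0.993, 0.116, 0.001], [0.116, -0.993, -0.002], [0.001, 0.002, -1.0]]
ft_force: [-0.6, 0.1, 0.3]
grip_width: 39.9
t 71.6 p [ 596.7 -140.8   52.4] F [-0.6  0.1  0.3] w 39.9
yaw(jaw y axis) -83.4 z [ 0.001 -0.002 -1.   ]
```

```bash
python3 -m creep '[0.002,0,-0.001,0,0,0,0.002,0,0,0,0,0,0.002,0,0,0,0,0,0.002,0,0,0,0,0,0.002,0,0,0,0,0,0.002,0,0,0,0,0,0.002,0,0,0,0,0,0,0,0,0,0,0]' ; python3 -c "from h import *;st()"
```

```text
time_s: 72.6
ee_pos: [600.0, -140.7, 51.0]
eef_rot: [[0.993, 0.115, -0.025], [0.115, -0.993, 0.001], [-0.025, -0.003, -1.0]]
ft_force: [-0.3, 0.2, 0.9]
grip_width: 39.8
t 72.6 p [ 600.  -140.7   51. ] F [-0.3  0.2  0.9] w 39.8
yaw(jaw y axis) -83.4 z [-0.025  0.001 -1.   ]
```

```bash
python3 -m creep '[0.003,0,0,0,0,0,0.003,0,0,0,0,0,0.003,0,0,0,0,0,0.003,0,0,0,0,0,0,0,0,0,0,0,0,0,0,0,0,0,0,0,0,0,0,0,0,0,0,0,0,0]' ; python3 -c "from h import *;st()";  python3 -m creep '[-0.008,-0.001,0,0,-0.8,0,-0.008,-0.001,0,0,-0.8,0,-0.004,0,0.01,0,0,0,0,0,0.03,0,0,0,0,0,0.03,0,0,0,-0.04,0,0.02,0,0,0,-0.05,-0.02,0,0,0,0,-0.03,-0.02,0,0,0,0]'; python3 - <<'E'
from h import *
st()
f=grab("scene")
cv2.imwrite("pics/a20.png",cv2.resize(f["pixels"][130:270,190:350],None,fx=4,fy=4,interpolation=cv2.INTER_CUBIC))
f=grab("top")
shk(f)
cv2.imwrite("pics/a20t.png",cv2.resize(f["pixels"][120:270,310:490],None,fx=4,fy=4,interpolation=cv2.INTER_CUBIC))
E
```

```text
time_s: 73.6
ee_pos: [600.1, -140.6, 51.0]
eef_rot: [[0.992, 0.115, -0.054], [0.115, -0.993, 0.003], [-0.054, -0.009, -0.999]]
ft_force: [-3.2, -0.1, 2.1]
grip_width: 40.0
t 73.6 p [ 600.1 -140.6   51. ] F [-3.2 -0.1  2.1] w 40.0
yaw(jaw y axis) -83.4 z [-0.054  0.003 -0.999]
time_s: 74.6
ee_pos: [458.8, -183.0, 147.9]
eef_rot: [[0.993, 0.119, -0.014], [0.119, -0.993, -0.0], [-0.014, -0.001, -1.0]]
ft_force: [-0.4, -0.5, 0.6]
grip_width: 40.0
t 74.6 p [ 458.8 -183.   147.9] F [-0.4 -0.5  0.6] w 40.0
yaw(jaw y axis) -83.2 z [-0.014 -0.    -1.   ]
381 (331, 202, 37, 32) [[493.3, -52.7], [85.6, 91.3], 6.2]
440 (449, 192, 33, 26) [[531.6, -373.2], [90.1, 68.9], 88.0]
3737 (318, 128, 110, 64) [[642.6, -119.3], [178.9, 282.8], 6.2]
```

View pics/a20.png

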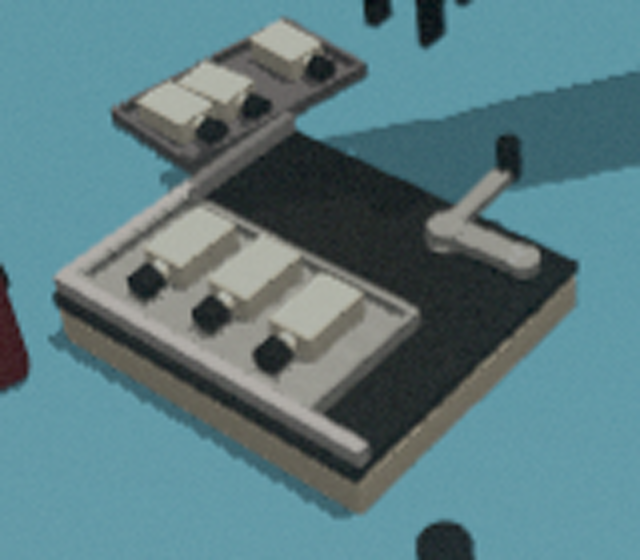

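View pics/a20t.png

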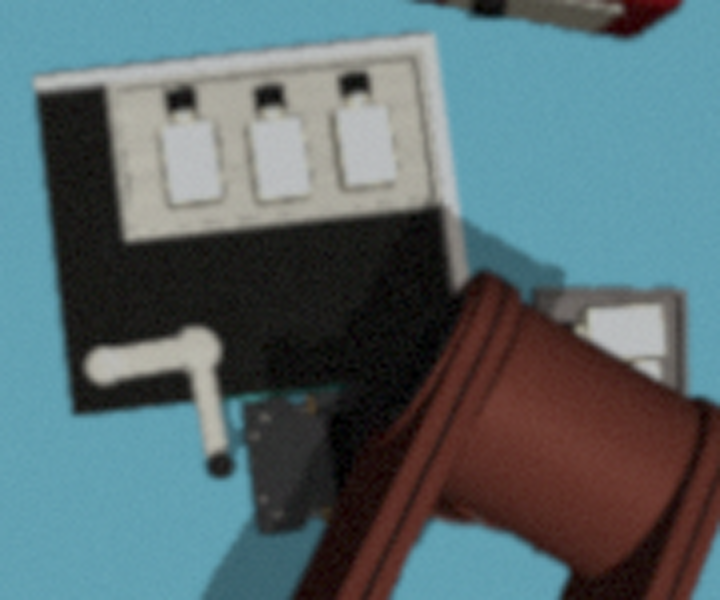

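```bash
python3 -m creep '[0,0.002,0,0,0,10.6,0,0.002,0,0,0,10.6,0,0.002,0,0,0,10.6,0,0.002,0,0,0,10.6,0,0.002,0,0,0,10.6,0,0.002,0,0,0,10.6,0,0.002,0,0,0,10.6,0,0.002,0,0,0,10.6]' 0.06; python3 -m creep '[0,0,0,0,0,10.6,0,0,0,0,0,10.6,0,0,0,0,0,10.6,0,0,0,0,0,10.6,0,0,0,0,0,10.6,0,0,0,0,0,10.6,0,0,0,0,0,10.6,0,0,0,0,0,10.6]'; python3 - <<'E'
from h import *
s=st(); print(np.round(s["q"],2))
f=grab("scene"); g=grab("top")
print(onz(f,[(510.5/4+189.5,140/4+129.5)],83), onz(f,[(510.5/4+189.5,138/4+129.5)],83))
cv2.imwrite("pics/k1.png",cv2.resize(f["pixels"][150:190,295:345],None,fx=12,fy=12,interpolation=cv2.INTER_NEAREST))
cv2.imwrite("pics/k2.png",cv2.resize(g["pixels"][220:260,340:390],None,fx=12,fy=12,interpolation=cv2.INTER_NEAREST))
E
```

```text
time_s: 75.7
ee_pos: [465.1, -166.5, 153.8]
eef_rot: [[-0.049, 0.999, 0.011], [0.999, 0.049, -0.008], [-0.009, 0.01, -1.0]]
ft_force: [-0.7, -0.4, 0.0]
grip_width: 60.0
time_s: 76.7
ee_pos: [472.5, -163.6, 159.1]
eef_rot: [[-1.0, 0.022, 0.018], [0.022, 1.0, 0.016], [-0.018, 0.016, -1.0]]
ft_force: [-0.3, -0.8, 0.4]
grip_width: 60.1
t 76.7 p [ 472.5 -163.6  159.1] F [-0.3 -0.8  0.4] w 60.1
yaw(jaw y axis) 88.7 z [ 0.018  0.016 -1.   ]
[-0.51 -0.03  1.92  0.02  1.24 -2.06]
[[441.84852301 -92.84388171]] [[440.07155128 -94.50112454]]
```

View pics/k1.png

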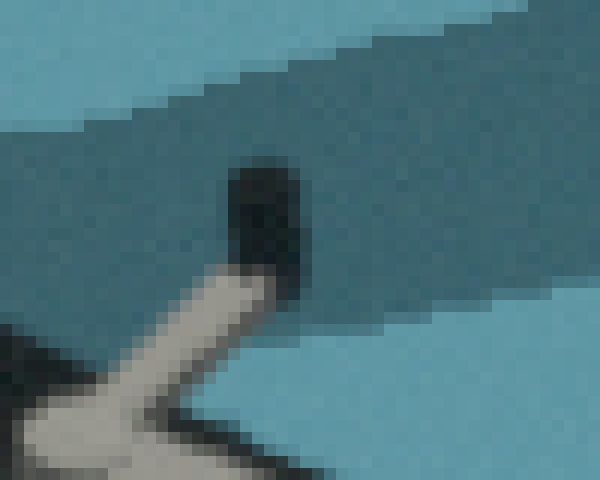

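View pics/k2.png

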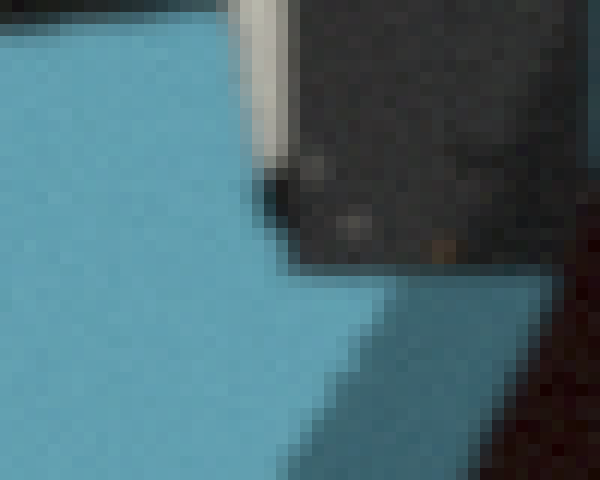

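```bash
python3 -m creep '[-0.009,0.024,0,-0.3,0.3,2,-0.009,0.024,0,-0.3,0.3,2,-0.008,0.022,0,-0.3,0.3,1,0,0,0,0,0,0,0,0,0,0,0,0,0,0,0,0,0,0,0,0,0,0,0,0,0,0,0,0,0,0]' 0.06; python3 -c "from h import *;s=st();print(np.round(s['q'],2))"
```

```text
time_s: 77.8
ee_pos: [449.0, -93.3, 161.1]
eef_rot: [[-0.999, -0.038, 0.007], [-0.038, 0.999, -0.001], [-0.007, -0.001, -1.0]]
ft_force: [0.3, -0.2, 0.2]
grip_width: 60.1
t 77.8 p [449.  -93.3 161.1] F [ 0.3 -0.2  0.2] w 60.1
yaw(jaw y axis) 92.2 z [ 0.007 -0.001 -1.   ]
[-0.38 -0.14  2.02  0.    1.26 -1.99]
```

```bash
python3 -m creep '[-0.002,0.001,-0.01,0,0.2,1.5,-0.001,0.001,-0.02,0,0.2,1.5,0,0,-0.02,0,0,0,0,0,-0.02,0,0,0,0,0,-0.015,0,0,0,0,0,-0.007,0,0,0,0,0,-0.002,0,0,0,0,0,0,0,0,0]' 0.06; python3 - <<'E'
from h import *
st()
f=grab("scene")
cv2.imwrite("pics/a21.png",cv2.resize(f["pixels"][90:270,190:370],None,fx=3.3,fy=3.3,interpolation=cv2.INTER_CUBIC))
E
```

```text
time_s: 78.8
ee_pos: [444.7, -91.4, 61.7]
eef_rot: [[-0.995, -0.096, -0.002], [-0.096, 0.995, -0.0], [0.002, -0.0, -1.0]]
ft_force: [0.5, 0.4, 0.1]
grip_width: 59.9
t 78.8 p [444.7 -91.4  61.7] F [0.5 0.4 0.1] w 59.9
yaw(jaw y axis) 95.5 z [-0.002 -0.    -1.   ]
```

View pics/a21.png

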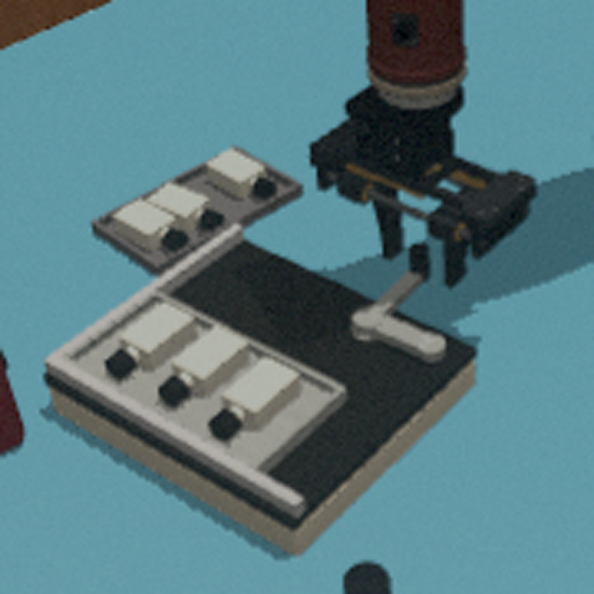

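```bash
python3 -m creep '[0,0,0.002,0,0,0,0,0,0.002,0,0,0,0,0,0,0,0,0,0,0,0,0,0,0,0,0,0,0,0,0,0,0,0,0,0,0,0,0,0,0,0,0,0,0,0,0,0,0]' 0.022 10; python3 -c "from h import *;st()"; python3 -m creep '[-0.0002,0.007,0,0,0,-5,0,0.007,0,0,0,-5,0.001,0.007,0,0,0,-5,0.0013,0.007,0,0,0,-5,0.002,0.0065,0,0,0,-5,0.0025,0.0065,0,0,0,-5,0,0,0,0,0,0,0,0,0,0,0,0]'; python3 -c "from h import *;st()"
```

```text
time_s: 79.85
ee_pos: [446.2, -92.6, 68.0]
eef_rot: [[-0.995, -0.096, 0.002], [-0.096, 0.995, -0.003], [-0.002, -0.003, -1.0]]
ft_force: [-0.2, -2.1, 0.4]
grip_width: 22.5
t 79.85 p [446.2 -92.6  68. ] F [-0.2 -2.1  0.4] w 22.5
yaw(jaw y axis) 95.5 z [ 0.002 -0.003 -1.   ]
time_s: 80.85
ee_pos: [451.7, -51.1, 67.7]
eef_rot: [[-0.904, 0.428, -0.003], [0.428, 0.904, -0.003], [0.002, -0.005, -1.0]]
ft_force: [0.2, 0.0, 0.7]
grip_width: 22.5
t 80.85 p [451.7 -51.1  67.7] F [0.2 0.  0.7] w 22.5
yaw(jaw y axis) 64.7 z [-0.003 -0.003 -1.   ]
```

```bash
python3 -m creep '[0.003,0.0066,0,0,0,-5,0.0037,0.0062,0,0,0,-5,0.0042,0.0056,0,0,0,-5,0.0046,0.0052,0,0,0,-5,0.0051,0.0048,0,0,0,-5,0.0055,0.0044,0,0,0,-5,0,0,0,0,0,0,0,0,0,0,0,0]'; python3 - <<'E'
from h import *
st()
f=grab("scene")
cv2.imwrite("pics/a22.png",cv2.resize(f["pixels"][90:270,190:370],None,fx=3.3,fy=3.3,interpolation=cv2.INTER_CUBIC))
E
```

```text
time_s: 81.85
ee_pos: [475.8, -19.8, 67.1]
eef_rot: [[-0.564, 0.825, -0.01], [0.825, 0.565, -0.002], [0.004, -0.009, -1.0]]
ft_force: [0.4, -0.1, -0.1]
grip_width: 22.5
t 81.85 p [475.8 -19.8  67.1] F [ 0.4 -0.1 -0.1] w 22.5
yaw(jaw y axis) 34.4 z [-0.01  -0.002 -1.   ]
```

View pics/a22.png

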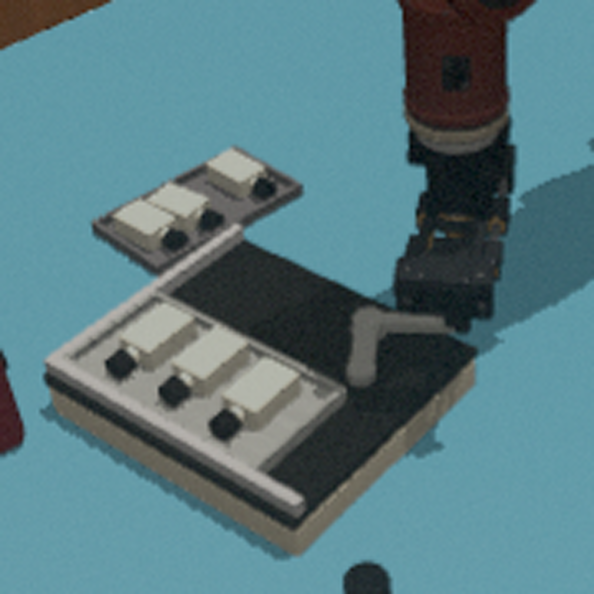

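```bash
python3 -m creep '[0.0058,0.0045,0,0,0,-5,0.0061,0.004,0,0,0,-5,0.0064,0.003,0,0,0,-5,0.0066,0.0024,0,0,0,-5,0.0068,0.0018,0,0,0,-5,0.0069,0.0012,0,0,0,-3,0,0,0,0,0,0,0,0,0,0,0,0]'; python3 - <<'E'
from h import *
st()
f=grab("scene")
cv2.imwrite("pics/a23.png",cv2.resize(f["pixels"][90:270,190:370],None,fx=3.3,fy=3.3,interpolation=cv2.INTER_CUBIC))
E
```

```text
time_s: 82.9
ee_pos: [511.4, -4.2, 66.3]
eef_rot: [[-0.105, 0.994, -0.016], [0.994, 0.105, 0.004], [0.005, -0.016, -1.0]]
ft_force: [0.5, -0.2, -0.0]
grip_width: 22.1
t 82.9 p [511.4  -4.2  66.3] F [ 0.5 -0.2 -0. ] w 22.1
yaw(jaw y axis) 6.0 z [-0.016  0.004 -1.   ]
```

View pics/a23.png

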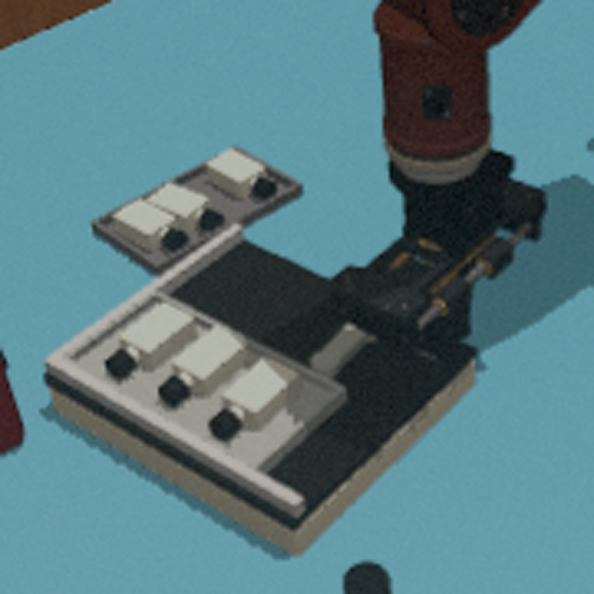

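```bash
python3 -m creep '[0.002,0,0,0,0,0,0.002,0,0,0,0,0,0.002,0,0,0,0,0,0.002,0,0,0,0,0,0.002,0,0,0,0,0,0,0,0,0,0,0,0,0,0,0,0,0,0,0,0,0,0,0]'; python3 -c "from h import *;st()";python3 -m creep '[0.002,0,0,0,0,0,0.002,0,0,0,0,0,0.002,0,0,0,0,0,0.002,0,0,0,0,0,0.002,0,0,0,0,0,0,0,0,0,0,0,0,0,0,0,0,0,0,0,0,0,0,0]'; python3 -c "from h import *;st()"
```

```text
time_s: 83.95
ee_pos: [518.2, -3.8, 65.5]
eef_rot: [[-0.107, 0.994, -0.025], [0.994, 0.107, 0.005], [0.007, -0.024, -1.0]]
ft_force: [-2.1, -0.8, 1.8]
grip_width: 22.0
t 83.95 p [518.2  -3.8  65.5] F [-2.1 -0.8  1.8] w 22.0
yaw(jaw y axis) 6.1 z [-0.025  0.005 -1.   ]
time_s: 84.95
ee_pos: [517.8, -3.8, 65.1]
eef_rot: [[-0.108, 0.993, -0.051], [0.994, 0.108, 0.005], [0.01, -0.05, -0.999]]
ft_force: [-3.5, -0.1, 3.2]
grip_width: 22.2
t 84.95 p [517.8  -3.8  65.1] F [-3.5 -0.1  3.2] w 22.2
yaw(jaw y axis) 6.2 z [-0.051  0.005 -0.999]
```

```bash
python3 -m creep '[0,0,0,0,0,0,0,0,0,0,0,0,0,0,0.01,0,-1,0,0,0,0.02,0,-1,0,0,0,0.03,0,-0.7,0,0,0,0.03,0,0,0,-0.03,0.03,0.03,0,0,0,-0.05,0.05,0.01,0,0,0]' 0.05; python3 -m creep '[-0.02,0.05,0,0,0,0,-0.02,0.05,0,0,0,0,-0.0,0.05,0,0,0,0,0,0.05,0,0,0,0,0,0.05,0,0,0,0,0,0.05,0,0,0,0,0,0,0,0,0,0,0,0,0,0,0,0]'; python3 - <<'E'
from h import *
st()
f=grab("scene")
cv2.imwrite("pics/a24s.png",f["pixels"])
cv2.imwrite("pics/a24.png",cv2.resize(f["pixels"][120:260,190:360],None,fx=4,fy=4,interpolation=cv2.INTER_CUBIC))
f=grab("top")
shk(f)
cv2.imwrite("pics/a24t.png",cv2.resize(f["pixels"][120:270,310:490],None,fx=4,fy=4,interpolation=cv2.INTER_CUBIC))
E
```

```text
time_s: 85.95
ee_pos: [446.7, 69.8, 201.4]
eef_rot: [[-0.103, 0.995, 0.012], [0.995, 0.103, 0.004], [0.003, 0.012, -1.0]]
ft_force: [-0.1, 1.2, 0.8]
grip_width: 49.8
time_s: 86.95
ee_pos: [404.5, 382.3, 210.9]
eef_rot: [[-0.106, 0.994, 0.034], [0.994, 0.106, 0.013], [0.01, 0.035, -0.999]]
ft_force: [-0.3, -0.4, 0.6]
grip_width: 49.7
t 86.95 p [404.5 382.3 210.9] F [-0.3 -0.4  0.6] w 49.7
yaw(jaw y axis) 6.1 z [ 0.034  0.013 -0.999]
129 (446, 235, 22, 17) [[429.6, -343.8], [30.9, 62.9], 43.5]
239 (457, 192, 25, 67) [[466.2, -407.7], [63.5, 187.5], 70.4]
2184 (444, 192, 39, 67) [[474.6, -366.7], [104.5, 180.9], 89.5]
4196 (318, 128, 112, 86) [[613.8, -122.1], [236.9, 282.6], 6.1]
```

View pics/a24.png

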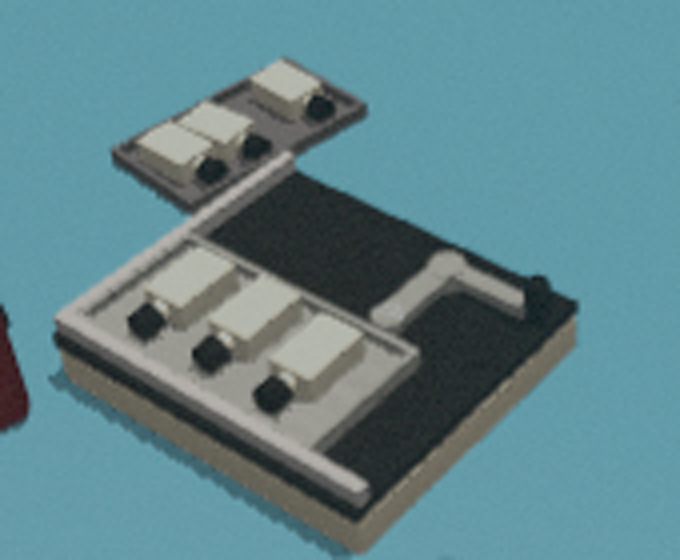

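View pics/a24t.png

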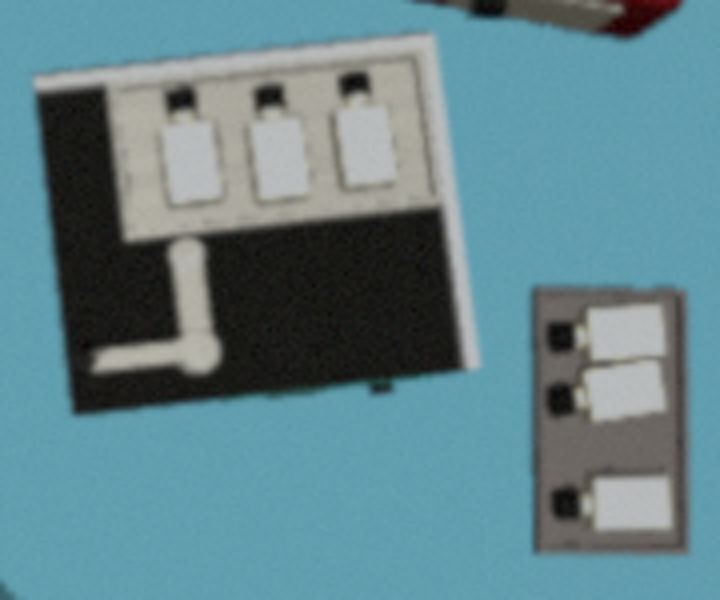

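View pics/a24s.png

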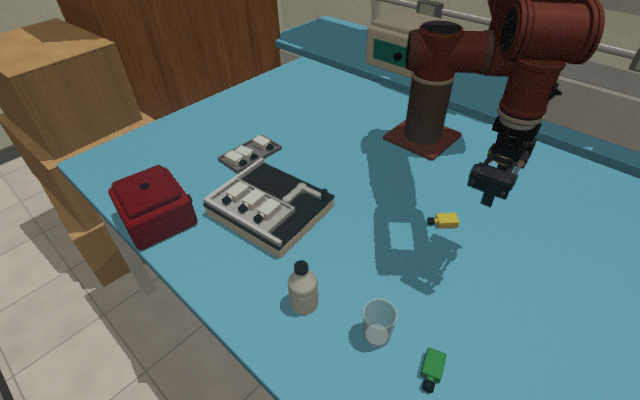

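```bash
python3 - <<'E'
from h import *
f=grab("top")
P=lambda *l:[( (u+.5)/4+310-.5,(v+.5)/4+120-.5) for u,v in l]
piv,nose=onz(f,P((203,350),(188,248)),59)
d=nose-piv;print(piv,nose,"nose yaw",np.degrees(np.arctan2(d[1],d[0])))
hb=onz(f,P((97,363)),55)[0];d=hb-piv;print("handle",hb,np.degrees(np.arctan2(d[1],d[0])))
t=onz(f,P((108,87),(126,242),(440,210)),59);print("tray FL,NL,NR",t)
for a,b in((1,0),(2,1)):
    d=t[b]-t[a];print(np.degrees(np.arctan2(d[1],d[0])))
im=f["pixels"][120:240,310:440].astype(float)*2.5
cv2.imwrite("pics/b1.png",cv2.resize(np.clip(im,0,255).astype(np.uint8),None,fx=6,fy=5,interpolation=cv2.INTER_CUBIC))
g=grab("scene");im=g["pixels"][130:250,200:345].astype(float)*1.5
cv2.imwrite("pics/b2.png",cv2.resize(np.clip(im,0,255).astype(np.uint8),None,fx=5.5,fy=5,interpolation=cv2.INTER_CUBIC))
E
```

```text
[524.5638125  -84.70554391] [594.3258588  -75.32744169] nose yaw 7.656363514056622
handle [516.28072281 -12.78697212] 96.56998845583011
tray FL,NL,NR [[ 706.34554466  -21.66438096]
 [ 598.63904393  -33.04391454]
 [ 619.98877765 -249.07121039]]
6.0311064047178915
95.64414906871293
```

View pics/b1.png

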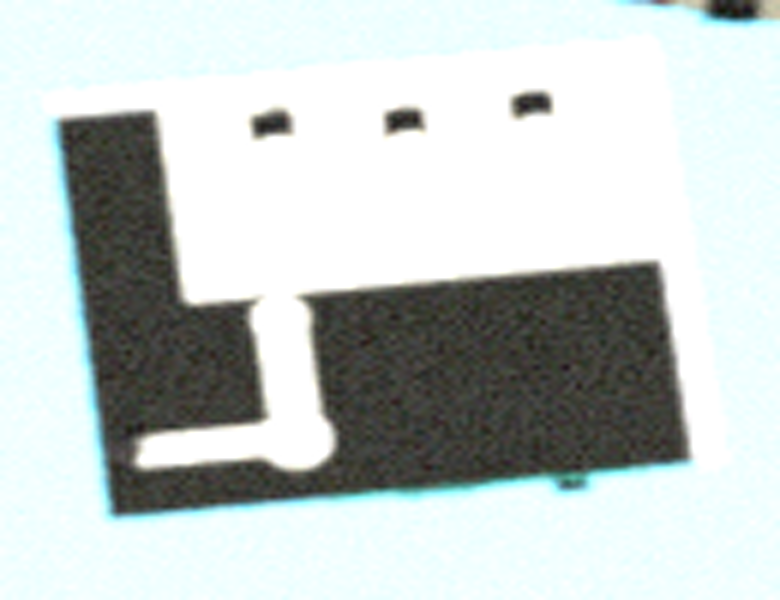

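View pics/b2.png

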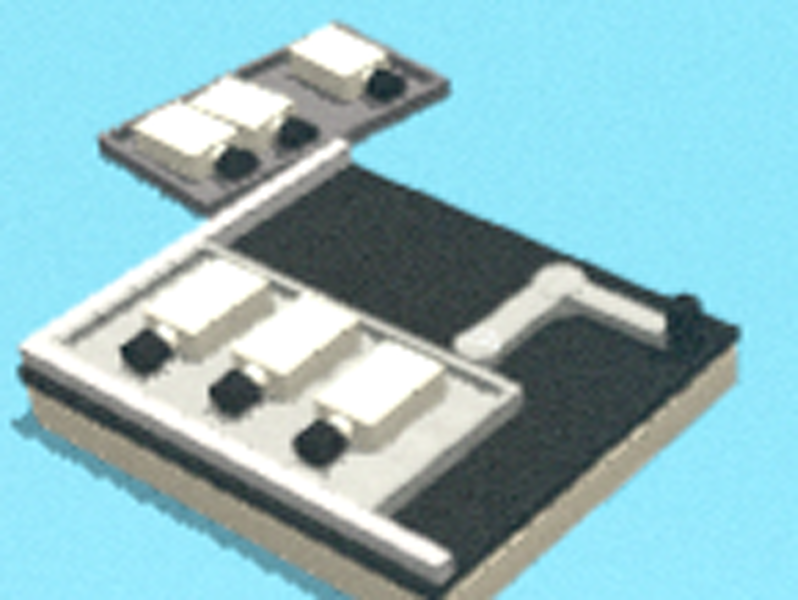

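```bash
python3 -c "
from plant import ctrl,status
print(ctrl.job_done());print(status.state()['time_s'])"
```

```text
the job is handed in; nothing more can be done
None
the job is handed in; nothing more can be done
```

The job is done and handed in at about 87 s of the 210 s allowed. I got no verdict back.

- **Flasks in the tray:** three of the six flasks lie flat in the steel tray.
- **Spares:** the other three lie flat in the grey pan. One of these sits about 14 mm closer to its neighbour than where I set it down. I don't know why, but both are flat and inside the pan.
- **Tray:** I pushed it onto the far rail, then the right rail, then the far rail again, until it stalled each time. The last pictures show no dark gap at either rail. Its edges measure about 6.0° and 5.6°, against about 6° for the shaker.
- **Lever:** I swung it only after the tray was loaded and home. It stalled at its stop with about 3.5 N on the tool. The knob was within about 1 mm of the expected locked position, as worked out from the finger position. The picture puts the nose at 7.7° and the handle at 96.6°, against 6° and 96° expected; I take the nose difference as pixel reading error.
- **Left alone:** the bottle, the beaker and the green and yellow look-alikes were not touched and look unmoved.
- **Calibration:** the two cameras disagreed by 1–7 mm on some points, most on the knob, so I used values between the two. No grasp failed.

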